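# Nest the tapered tumblers loosely

## Task

Put the mixing cups away: take the two tapered tumblers out of the sloping wooden rack and lower them, one after the other, into the tapered tumbler that stands by itself on the table, so that all three are nested upright in one stack. Let each one down gently until it just sits in the one below, and do not push it or drop it, for they must not wedge tight. Leave the straight-sided beaker in the rack, keep the standing tumbler where it stands and do not disturb the other things.

Things in the scene. Friction and masses are not known exactly. Their poses are not given: they have to be found in the camera images.
- tumbler_a: Loose tapered grey plastic tumbler, open at the top, about 80 g, 95 mm high, in any one of the rack's 3 seats. Outside diameter 42 mm at the bottom, growing evenly to 63 mm at the rim (0.8 mm raised band on the top 12 mm); wall 4.8 mm, mouth 53 mm wide. Origin: centre of its underside; z runs up its axis to the mouth. In the rack it leans 27 to 32 degrees, mouth towards the rack's front.
- tumbler_b: Loose tapered grey plastic tumbler, exactly like tumbler_a in size, axes and origin, in another seat of the rack, leaning the same way.
- standing: The third tapered tumbler, exactly like tumbler_a, loose, upright and empty by itself on the table. Origin: centre of its underside, z up. A tumbler nested in another just touches it when its origin is 43 to 44 mm above the other's; its top 43 mm then stand clear above the other's rim, to be held by. Pushed down by more than about 10 N, it wedges.
- beaker: Loose straight-sided grey plastic beaker, 95 mm high, 56 mm in diameter from bottom to rim, in the rack's remaining seat, leaning like the tumblers. It stays there. Origin: centre of its underside; z up its axis.
- rack: Fixed wooden rack, 330 mm wide (y), origin on the table under its middle. Its board, 130 mm deep, slopes 27 degrees: upper face 26 mm high at the front (-x), 55 in the middle, 84 at the back. Seats at y = -105, 0, 105 mm; in each a cup stands on the board, stopped at its front by two dowels square to the board, 55 mm tall, 30 mm apart. Nothing is above; cups lift out along their axes.
- masking_tape: Loose roll of masking tape lying flat, 104 mm across, 25 mm high; bystander. Origin: centre of its underside.
- wood_block: Loose off-cut of wood, 45 x 90 x 38 mm high; bystander. Origin: centre of its underside, 90 mm side along its y.
- screw_jar: Loose closed jar of screws, 54 mm across, 91 mm high; bystander. Origin: centre of its underside. Above this right-hand part of the table (x 0.25 to 0.68 m, y -0.42 to -0.14 m) hangs a bag, its bottom 830 mm over the table top: keep the raised arm clear of it.
There are look-alikes about, which are no part of the job. Leave any yellow look-alike of the tumbler_b alone. What is shaped like the tumbler_a but pink is not meant.

How it is judged:
On the way, in this order (a step that is already met when the one before it is completed fails the run):
1. one of the rack's tapered tumblers sits loosely in the standing one, released (((z of tumbler_a in the frame of standing between 0.039 and 0.05 m and horizontal distance between tumbler_a and standing below 0.005 m and angle between the z axis of tumbler_a and the z axis of standing, either way round below 0.07 rad and contact force between the fingers and tumbler_a below 0.05 N) or (z of tumbler_b in the frame of standing between 0.039 and 0.05 m and horizontal distance between tumbler_b and standing below 0.005 m and angle between the z axis of tumbler_b and the z axis of standing, either way round below 0.07 rad and contact force between the fingers and tumbler_b below 0.05 N))), for 0.2 s.
2. the other one sits loosely in that one, released ((((z of tumbler_a in the frame of standing between 0.039 and 0.05 m and horizontal distance between tumbler_a and standing below 0.005 m and angle between the z axis of tumbler_a and the z axis of standing, either way round below 0.07 rad and contact force between the fingers and tumbler_a below 0.05 N) and (z of tumbler_b in the frame of tumbler_a between 0.039 and 0.05 m and horizontal distance between tumbler_b and tumbler_a below 0.005 m and angle between the z axis of tumbler_b and the z axis of tumbler_a, either way round below 0.07 rad and contact force between the fingers and tumbler_b below 0.05 N)) or ((z of tumbler_b in the frame of standing between 0.039 and 0.05 m and horizontal distance between tumbler_b and standing below 0.005 m and angle between the z axis of tumbler_b and the z axis of standing, either way round below 0.07 rad and contact force between the fingers and tumbler_b below 0.05 N) and (z of tumbler_a in the frame of tumbler_b between 0.039 and 0.05 m and horizontal distance between tumbler_a and tumbler_b below 0.005 m and angle between the z axis of tumbler_a and the z axis of tumbler_b, either way round below 0.07 rad and contact force between the fingers and tumbler_a below 0.05 N)))), for 0.2 s.
At the end, for the whole second after the job is handed in: One upright stack (within 0.06 rad) on the table: the standing tumbler, either rack tumbler in it, the other in that; each origin 39 to 50 mm above the next one's along the axis, at most 5 mm aside, axes within 0.07 rad; all released and at rest ((((z of tumbler_a in the frame of standing between 0.039 and 0.05 m and horizontal distance between tumbler_a and standing below 0.005 m and angle between the z axis of tumbler_a and the z axis of standing, either way round below 0.07 rad and contact force between the fingers and tumbler_a below 0.05 N) and (z of tumbler_b in the frame of tumbler_a between 0.039 and 0.05 m and horizontal distance between tumbler_b and tumbler_a below 0.005 m and angle between the z axis of tumbler_b and the z axis of tumbler_a, either way round below 0.07 rad and contact force between the fingers and tumbler_b below 0.05 N)) or ((z of tumbler_b in the frame of standing between 0.039 and 0.05 m and horizontal distance between tumbler_b and standing below 0.005 m and angle between the z axis of tumbler_b and the z axis of standing, either way round below 0.07 rad and contact force between the fingers and tumbler_b below 0.05 N) and (z of tumbler_a in the frame of tumbler_b between 0.039 and 0.05 m and horizontal distance between tumbler_a and tumbler_b below 0.005 m and angle between the z axis of tumbler_a and the z axis of tumbler_b, either way round below 0.07 rad and contact force between the fingers and tumbler_a below 0.05 N))) and angle between standing's own z axis and vertical below 0.06 rad and height (world z) of standing below 0.006 m and linear speed of each of tumbler_a, tumbler_b, standing below 0.02 m/s); the robot touches nothing.
It fails at once if a tumbler is pushed tight into another, as by a push of 14 N or more (contact forces between two tumblers add up to more than 35 N) (contact force between any of tumbler_a, tumbler_b and standing above 35 N or contact force between tumbler_a and tumbler_b above 35 N).
It fails at once if a tumbler is dropped into the stack (faster than 0.35 m/s, a fall of some 6 mm) ((horizontal distance between tumbler_a and standing below 0.015 m and z of tumbler_a in the frame of standing below 0.13 m and linear speed of tumbler_a above 0.35 m/s) or (horizontal distance between tumbler_b and standing below 0.015 m and z of tumbler_b in the frame of standing below 0.13 m and linear speed of tumbler_b above 0.35 m/s)).
It fails at once if the standing tumbler is knocked over or shifted by more than 30 mm (angle between standing's own z axis and vertical above 0.4 rad or distance of standing from where it was at the start of the episode above 0.03 m).
It fails at once if the straight-sided beaker is disturbed by more than 25 mm (distance of beaker from where it was at the start of the episode above 0.025 m).
It fails at once if a bystander is moved by more than 30 mm (distance of any of masking_tape, wood_block, screw_jar from where it was at the start of the episode above 0.03 m).
It also fails if it takes over 64 s, if anything falls off the work surface, if the arm or the gripper's body presses on something with over 40 N, if the wrist force passes 120 N, or if a joint passes its speed limit or range.

## Robot

A 6-joint arm with a two-finger parallel gripper is mounted at the origin on a cart in front of the work surface, level with it; the furniture and walls round the work are solid. World frame = base frame: x ahead of the robot, y to its left, z up, the work surface at z = 0. Lengths are in m, angles in rad, forces in N, time in s.
With the tool pointing down it reaches from about 0.35 to 0.775 m from the base axis. Payload 5.5 kg.
Tool frame: the origin (TCP) lies between the finger pads; the fingertips stand 22 mm ahead of it and the grasp point (between the pads) lies 3 mm ahead of it (env.finger_overhang is the distance from the TCP to the fingertips, in m); y points along the fingers, x is the direction in which the jaws open and shut, and the axes are right-handed (so a half turn about y gives the same grasp; the last joint's range is limited). The gripper opens to 85 mm and grips with 20 to 120 N. Pads are 22 mm wide; open, the fingers measure 114 mm over their backs; the gripper's body (76 mm by 85 mm) begins 54 mm behind the grasp point. The pads swing forward as they close: fully open they stand 13 mm farther back than shut.
Start: joints at [0.985, 0.313, 0.046, 1.304, 0, 1.431], TCP at [0.248, 0.519, 0.253] pointing down, gripper open.
Joint ranges: [-2.76, 2.76], [-0.86, 1.69], [-1.03, 1.26], [-2.2, 2.34], [-1.47, 1.5], [-3.14, 3.14]. Speed limits (rad/s): [2.57, 2.57, 3.14, 3.14, 3.14, 3.14].

## Interface

Orientations are given as a unit quaternion [w, x, y, z].
In Python, from workcell import monitor, cams, job, env gives the robot as it stands.
- The arm moves only by the tool drive_tool, never from a script. Its argument "plan" is text: rows parted by semicolons, each of 7 numbers parted by spaces: the opening, from -1 (shut) to 1 (fully open), then the shift along the tool's x, y, z in mm, then the turn, a rotation vector about the tool's x, y, z in degrees. In form: gripper x y z rx ry rz; .... A call has 1 to 8 rows; each row shifts and turns the pose as measured when the row begins, along the tool's axes as they then stand; what a row does not reach is not made up. A row lasts 1/8 s, in which the tool goes at most 62.5 mm and 10.7 degrees, less where a joint would pass 70% of its speed; a pose out of reach is approached as far as the arm can. A call is refused whole if a number of a shift passes 62.5 or a number of a turn 10.7, either way. A call with a gripper value outside its range is refused whole. The fingers move at their own pace and stop on an object; "grip_force" is the grip in N (left out, the last holds). Time passes only in rows, so rows that do not move let the fingers close. It gives the time, the measured TCP pose, the force and the opening at its end, in the units of the state.
- monitor.get_state(): the state, without advancing time (a new reading comes with each control period).
- cams.read_camera(name): name is "scene" or "side" or "wrist"; returns (picture, depth): 384x512x3 uint8, red, green, blue; 384x512 float32, m along the optical axis (not along the pixel's ray), 0 where there is no reading.
- cams.calibration(name): a dict with "fx", "fy", "cx", "cy" (pixels), "D" ([k1, k2, p1, p2, k3] as OpenCV has them; the pictures are not rectified), "R" (3x3) and "t" (3): a world point X has camera coordinates R X + t. Camera axes: x right, y down, z forward; pixel columns grow to the right and rows downward; lengths in m; the calibration is good to about 2 mm. A picture is of the moment at which its call begins: read the wrist's pose just before it. calibration takes no time and is no camera call; for the wrist camera it gives the pose at the moment of the call.
- job.hand_in(): hands the job in, once; it reports no verdict.
The state is a dict: "clock": time; "joint_pos": joint angles; "qvel": joint speeds; "tau": joint torques, N m; "tcp_pos": TCP position; "orientation": TCP orientation; "wrist_force": force on the tool from outside, world axes, zero at the start; "ft_torque": the same for the moment, N m; "finger_gap": finger opening in m.
Only numpy, scipy, OpenCV 4.12 (cv2) and the standard library are available. Lean on these libraries where they do the work, as an engineer would, in place of code of your own. Each camera call takes 0.05 s, during which the arm holds its last target.

## Working session

There is one attempt and no reset: what is moved stays moved. The work goes in short steps, Python scripts to look and compute and a tool call to move; the robot and the scene stay as the last step left them, time stands still between calls to the robot, and variables do not carry over. Pictures are saved under pics/ and viewed, and the job is handed in when it is done.

Besides the shell and the picture viewer there is one more tool, called after "Request:" as a command line: name --argument value ..., lists and objects as JSON in quotes. drive_tool: Moves the arm, as the interface text tells. Its arguments: {"type":"object","properties":{"plan":{"type":"string"},"grip_force":{"type":"number"}},"required":["plan"]}

```bash
ls; mkdir -p pics
python3 - <<'E'
from workcell import monitor, cams, job, env
import cv2,numpy as np
s=monitor.get_state();print(s)
for n in ["scene","side","wrist"]:
    p,d=cams.read_camera(n);c=cams.calibration(n)
    print(n,{k:np.round(v,4).tolist() for k,v in c.items()})
    cv2.imwrite(f"pics/{n}0.png",p[:,:,::-1]);np.save(f"pics/{n}0.npy",d)
print(env.finger_overhang)
E
```

```text
pics
{'clock': 0.0, 'joint_pos': array([ 9.85393759e-01,  3.14011729e-01,  4.49700797e-02,  1.30359419e+00,
       -4.63052176e-05,  1.43119998e+00]), 'qvel': array([-0.00252045,  0.00075373,  0.00058714, -0.00085667, -0.00247168,
        0.00025091]), 'tau': array([ 1.39495507e-03, -4.80631757e+01,  2.98531348e+01,  1.96523534e-02,
       -6.19663433e-05,  8.21522349e-06]), 'tcp_pos': array([0.24768534, 0.51839309, 0.25239875]), 'orientation': array([-0.59787871,  0.5984424 ,  0.37651248, -0.37768518]), 'wrist_force': array([-0.66800133,  0.76994047,  0.69940566]), 'ft_torque': array([ 0.02909465, -0.00185929, -0.04472857]), 'finger_gap': 0.0856049191168426}
scene {'fx': 363.423, 'fy': 363.423, 'cx': 258.0226, 'cy': 198.8839, 'D': [-0.045, 0.0, 0.0, 0.0, 0.0], 'R': [[0.6455, -0.7637, 0.0021], [-0.5161, -0.4382, -0.7359], [0.5629, 0.474, -0.6771]], 't': [-0.3142, 0.3591, 0.8612]}
side {'fx': 405.265, 'fy': 405.265, 'cx': 253.0639, 'cy': 192.778, 'D': [0.0146, 0.0, 0.0, 0.0, 0.0], 'R': [[0.9347, -0.3545, -0.025], [-0.1424, -0.3092, -0.9403], [0.3256, 0.8824, -0.3395]], 't': [-0.4927, 0.1772, 1.1211]}
wrist {'fx': 343.9691, 'fy': 343.9691, 'cx': 255.9745, 'cy': 189.2415, 'D': [-0.0226, 0.0, 0.0, 0.0, 0.0], 'R': [[0.4313, 0.9022, -0.0014], [0.8645, -0.4128, 0.2866], [0.258, -0.1249, -0.958]], 't': [-0.5752, -0.0382, 0.3784]}
0.022
```

View pics/scene0.png

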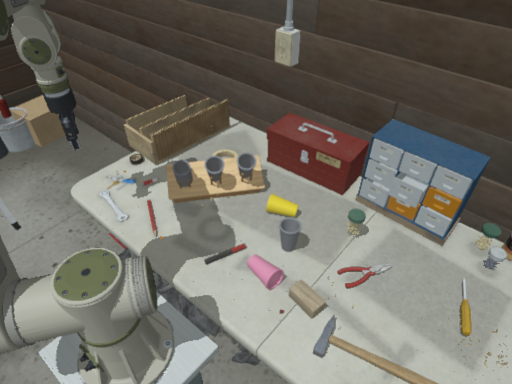

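View pics/side0.png

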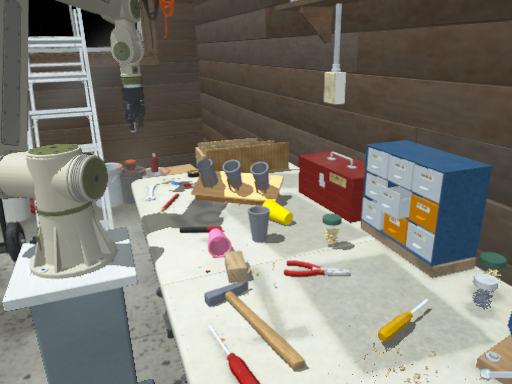

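View pics/wrist0.png

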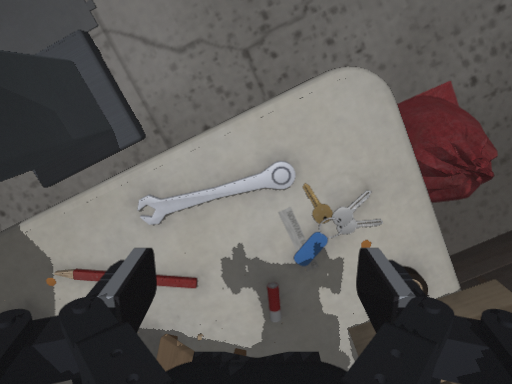

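```bash
cat > h.py <<'E'
from workcell import monitor, cams, job, env
import cv2,numpy as np
def pts(d,c):
    h,w=d.shape;u,v=np.meshgrid(np.arange(w),np.arange(h))
    K=np.array([[c['fx'],0,c['cx']],[0,c['fy'],c['cy']],[0,0,1]])
    xy=cv2.undistortPoints(np.stack([u,v],-1).reshape(-1,1,2).astype(float),K,np.array(c['D'])).reshape(h,w,2)
    X=np.dstack([xy*d[...,None],d]); return (X-np.array(c['t']))@np.array(c['R'])
def proj(P,c):
    K=np.array([[c['fx'],0,c['cx']],[0,c['fy'],c['cy']],[0,0,1]])
    return cv2.projectPoints(np.asarray(P,float).reshape(-1,3),cv2.Rodrigues(np.array(c['R']))[0],np.array(c['t']),K,np.array(c['D']))[0].reshape(-1,2)
E
python3 - <<'E'
from h import *
a=cv2.imread('pics/scene0.png')[130:300,150:350];b=cv2.imread('pics/side0.png')[140:290,170:350]
cv2.imwrite('pics/c1.png',cv2.resize(a,None,fx=3.5,fy=3.5,interpolation=2))
cv2.imwrite('pics/c2.png',cv2.resize(b,None,fx=4,fy=4,interpolation=2))
for n in['scene','side']:
    P=pts(np.load(f'pics/{n}0.npy'),cams.calibration(n))
    L=dict(scene=[(183,173),(215,170),(246,165),(289,225),(289,245),(283,206),(265,270),(308,298),(356,220),(170,190),(265,190),(60,60)],side=[(205,172),(232,175),(260,178),(259,210),(259,235),(218,242),(277,212),(235,266)])[n]
    for u,v in L: print(n,(u,v),P[v,u].round(3))
E
```

```text
scene (183, 173) [0.486 0.338 0.067]
scene (215, 170) [0.566 0.263 0.07 ]
scene (246, 165) [0.65  0.193 0.078]
scene (289, 225) [ 0.525 -0.087  0.068]
scene (289, 245) [ 0.489 -0.117  0.032]
scene (283, 206) [ 0.598 -0.01   0.043]
scene (265, 270) [ 0.363 -0.128  0.051]
scene (308, 298) [ 0.376 -0.261  0.035]
scene (356, 220) [ 0.649 -0.236  0.09 ]
scene (170, 190) [0.419 0.334 0.036]
scene (265, 190) [0.657 0.111 0.004]
scene (60, 60) [0.274 0.488 0.49 ]
side (205, 172) [0.448 0.275 0.11 ]
side (232, 175) [0.529 0.21  0.106]
side (260, 178) [0.609 0.14  0.105]
side (259, 210) [ 0.52  -0.074  0.08 ]
side (259, 235) [ 0.498 -0.126  0.025]
side (218, 242) [ 0.387 -0.084  0.006]
side (277, 212) [ 0.601 -0.022  0.04 ]
side (235, 266) [ 0.373 -0.285  0.038]
```

View pics/c1.png

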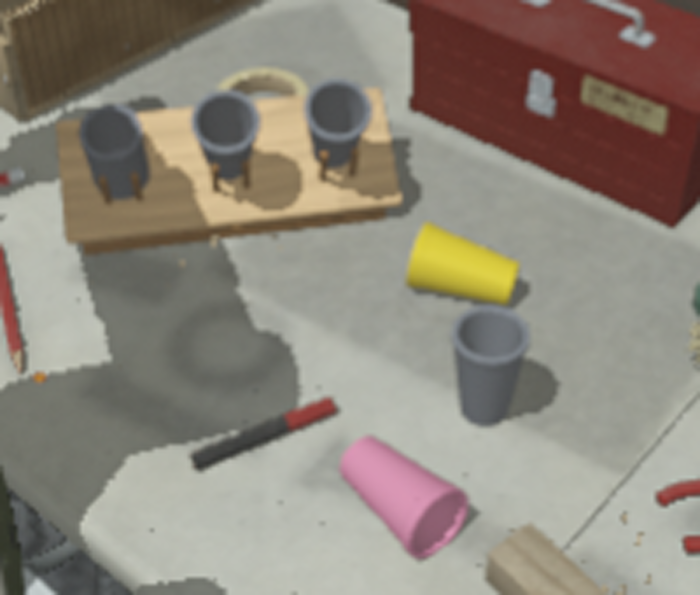

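View pics/c2.png

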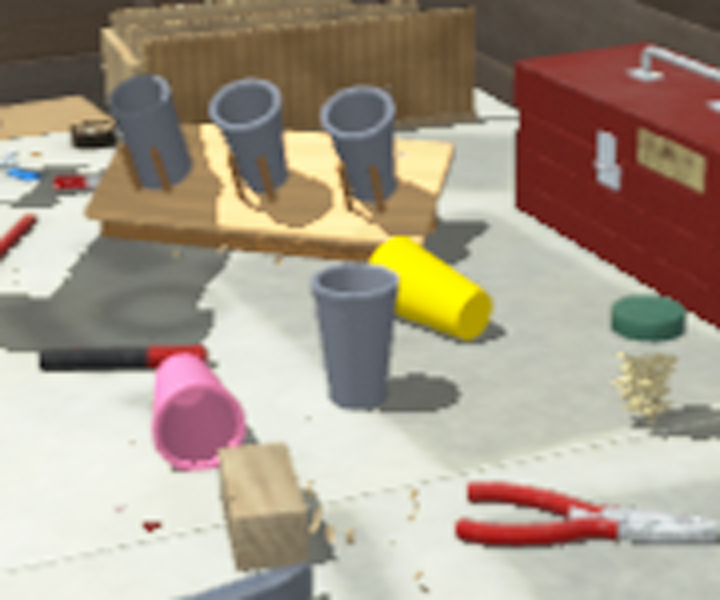

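The scene shows three grey cups in the rack. The left one (scene px 183,173) has straight sides, so it is the beaker. The middle (215,170) and right (246,165) ones taper, so they are the tumblers. The standing grey tumbler is at (289,233). The pink (265,270) and yellow (283,206) look-alikes lie on the table and stay untouched. Next I'll do the coarse measurement.

Run:
```python
from h import *
from scipy.optimize import least_squares
for n in['scene','side']:
    im=cv2.imread(f'pics/{n}0.png');hsv=cv2.cvtColor(im,cv2.COLOR_BGR2HSV).astype(int)
    P=pts(np.load(f'pics/{n}0.npy'),cams.calibration(n))
    box=(P[...,0]>.35)&(P[...,0]<.75)&(P[...,1]>-.2)&(P[...,1]<.45)
    # standing top
    m=(abs(P[...,0]-.51)<.06)&(abs(P[...,1]+.1)<.06)&(P[...,2]>.085)&(P[...,2]<.11)
    Q=P[m];print(n,'std',len(Q),Q[:,2].max(),(Q.min(0)+Q.max(0))/2)
    # table
    t=box&(abs(P[...,2])<.012);print(' table z',np.median(P[t][:,2]))
    # board: wood hue
    wood=(hsv[...,0]>8)&(hsv[...,0]<25)&(hsv[...,1]>70)&(P[...,0]>.38)&(P[...,0]<.75)&(P[...,1]>.1)&(P[...,1]<.45)&(P[...,2]>.02)&(P[...,2]<.1)
    W=P[wood]
    for k in range(8):
        c=W.mean(0);u,s,v=np.linalg.svd(W-c);nn=v[2]*np.sign(v[2][2]);W=W[abs((W-c)@nn)<.006*(1+4*(k<3))]
    yaw=np.arctan2(-nn[1],-nn[0]);print(' board',len(W),c,nn,'tilt',np.degrees(np.arccos(nn[2])),'yaw x_r',np.degrees(yaw))
    g=(hsv[...,1]<60)&(hsv[...,2]<150)&(P[...,0]>.38)&(P[...,0]<.75)&(P[...,1]>.1)&(P[...,1]<.42)&(P[...,2]>.05)&(P[...,2]<.2)
    nl,lab,st,ce=cv2.connectedComponentsWithStats(g.astype(np.uint8))
    for i in range(1,nl):
        if st[i,4]<150: continue
        Q=P[lab==i];h=(Q-c)@nn
        R=Q[h>.085];print(' cup',ce[i],st[i,4],'hmax',np.percentile(h,98),'rim mid',(R.min(0)+R.max(0))/2,len(R))
```

```text
scene std 172 0.09741618516669492 [ 0.5063143  -0.10165176  0.09125456]
 table z -0.000414504898192316
 board 2046 [0.54541493 0.24702223 0.0464222 ] [-0.2890333  -0.35013632  0.89099063] tilt 27.002005439251782 yaw x_r 50.46073961515388
 cup [245.88304094 162.97953216] 342 hmax 0.09795476445446946 rim mid [0.61171282 0.15465285 0.13515634] 116
 cup [214.19364162 166.53179191] 346 hmax 0.09801350860049943 rim mid [0.53080911 0.2207683  0.13657994] 112
 cup [182.30890052 171.45549738] 382 hmax 0.09707497470665041 rim mid [0.45094685 0.28947785 0.13483138] 117
side std 178 0.09781543852518342 [ 0.50742134 -0.10543223  0.09143981]
 table z 0.0006906041219370215
 board 1097 [0.55672207 0.23345222 0.04513098] [-0.29037691 -0.35249966  0.88962084] tilt 27.17435947649811 yaw x_r 50.51949585182118
 cup [207.22222222 171.33888889] 360 hmax 0.09661221194234301 rim mid [0.45210233 0.28994387 0.13583606] 91
 cup [233.03821656 172.31528662] 314 hmax 0.09628797980967449 rim mid [0.5326618  0.22080477 0.13569028] 87
 cup [260.68168168 174.02402402] 333 hmax 0.09673421417717407 rim mid [0.61393507 0.1518251  0.13610593] 92
```

```bash
cat >> h.py <<'E'
from scipy.spatial.transform import Rotation as Ro, Slerp
def pose():
    s=monitor.get_state();q=s['orientation'];return np.array(s['tcp_pos']),Ro.from_quat([q[1],q[2],q[3],q[0]]),s
def rack_R(n):  # tool z=-n, tool x horizontal
    z=-n/np.linalg.norm(n);x=np.cross([0,0,1],z);x/=np.linalg.norm(x);return x,z
def mk(x,z):
    return Ro.from_matrix(np.stack([x,np.cross(z,x),z],1))
def plan(p1,R1,N,g=1):
    p,R,s=pose();rv=(R.inv()*R1).as_rotvec();print('tot mm',np.round((p1-p)*1e3,1),'deg',np.degrees(np.linalg.norm(rv)).round(1))
    if N is None:N=int(np.ceil(max(np.linalg.norm(p1-p)/.05,np.degrees(np.linalg.norm(rv))/9)))
    o=[]
    d=Ro.from_rotvec(rv/N)
    for i in range(N):
        sh=R.inv().apply((p1-p)/N)*1e3;o.append(' '.join([f'{g}']+[f'{v:.1f}' for v in sh]+[f'{v:.1f}' for v in np.degrees(rv/N)]));R=R*d
    print('; '.join(o))
E
python3 - <<'E'
from h import *
p,R,s=pose();print(R.as_matrix().round(3))
n=np.array([-.29,-.351,.89]);x,z=rack_R(n)
base=np.array([.613,.153,.136])-.095*n
for sg in(1,-1):
  print(sg);plan(base+.19*n/np.linalg.norm(n),mk(sg*x,z),None)
E
```

```text
[[ 0.431 -0.001 -0.902]
 [ 0.902 -0.001  0.431]
 [-0.001 -1.     0.   ]]
1
tot mm [ 337.7 -398.9  -32. ] deg 131.5
1 -14.3 2.1 -31.8 -6.5 -3.1 -5.1; 1 -16.3 4.3 -30.6 -6.5 -3.1 -5.1; 1 -18.3 6.2 -29.1 -6.5 -3.1 -5.1; 1 -20.5 7.6 -27.2 -6.5 -3.1 -5.1; 1 -22.6 8.7 -25.2 -6.5 -3.1 -5.1; 1 -24.7 9.3 -22.9 -6.5 -3.1 -5.1; 1 -26.7 9.5 -20.4 -6.5 -3.1 -5.1; 1 -28.5 9.2 -17.9 -6.5 -3.1 -5.1; 1 -30.2 8.5 -15.3 -6.5 -3.1 -5.1; 1 -31.7 7.4 -12.7 -6.5 -3.1 -5.1; 1 -32.9 5.8 -10.2 -6.5 -3.1 -5.1; 1 -33.8 3.9 -7.9 -6.5 -3.1 -5.1; 1 -34.4 1.6 -5.7 -6.5 -3.1 -5.1; 1 -34.7 -0.9 -3.8 -6.5 -3.1 -5.1; 1 -34.7 -3.6 -2.2 -6.5 -3.1 -5.1
-1
tot mm [ 337.7 -398.9  -32. ] deg 116.6
1 -16.5 2.5 -36.7 -3.4 7.1 4.3; 1 -11.5 5.8 -38.2 -3.4 7.1 4.3; 1 -6.2 8.7 -38.8 -3.4 7.1 4.3; 1 -0.6 11.3 -38.7 -3.4 7.1 4.3; 1 5.0 13.3 -37.7 -3.4 7.1 4.3; 1 10.6 14.9 -35.9 -3.4 7.1 4.3; 1 16.1 16.0 -33.3 -3.4 7.1 4.3; 1 21.3 16.4 -30.0 -3.4 7.1 4.3; 1 26.0 16.3 -26.1 -3.4 7.1 4.3; 1 30.1 15.6 -21.7 -3.4 7.1 4.3; 1 33.7 14.3 -16.9 -3.4 7.1 4.3; 1 36.5 12.5 -11.7 -3.4 7.1 4.3; 1 38.4 10.2 -6.4 -3.4 7.1 4.3
```

```bash
cat >> h.py <<'E'
def mk(x,a): # a = approach direction = tool y
    a=a/np.linalg.norm(a);x=x-a*(x@a);x/=np.linalg.norm(x);return Ro.from_matrix(np.stack([x,a,np.cross(x,a)],1))
E
python3 - <<'E'
from h import *
n=np.array([-.29,-.351,.89]);x,z=rack_R(n)
base=np.array([.613,.153,.136])-.095*n
for sg in(1,-1):
  print(sg);plan(base+.19*n/np.linalg.norm(n),mk(sg*x,z),None)
E
```

```text
1
tot mm [ 337.7 -398.9  -32. ] deg 80.0
1 -19.5 2.9 -43.3 -2.1 -6.8 -1.6; 1 -24.5 3.8 -40.6 -2.1 -6.8 -1.6; 1 -29.3 4.5 -37.3 -2.1 -6.8 -1.6; 1 -33.6 4.9 -33.4 -2.1 -6.8 -1.6; 1 -37.4 5.0 -29.0 -2.1 -6.8 -1.6; 1 -40.7 4.9 -24.2 -2.1 -6.8 -1.6; 1 -43.4 4.5 -19.1 -2.1 -6.8 -1.6; 1 -45.4 3.8 -13.7 -2.1 -6.8 -1.6; 1 -46.8 2.9 -8.1 -2.1 -6.8 -1.6; 1 -47.5 1.7 -2.4 -2.1 -6.8 -1.6; 1 -47.5 0.3 3.2 -2.1 -6.8 -1.6
-1
tot mm [ 337.7 -398.9  -32. ] deg 106.5
1 -17.9 2.7 -39.7 1.6 8.5 -2.1; 1 -11.9 1.0 -42.0 1.6 8.5 -2.1; 1 -5.5 -0.5 -43.3 1.6 8.5 -2.1; 1 0.9 -1.8 -43.6 1.6 8.5 -2.1; 1 7.4 -2.9 -42.9 1.6 8.5 -2.1; 1 13.8 -3.7 -41.2 1.6 8.5 -2.1; 1 19.9 -4.2 -38.6 1.6 8.5 -2.1; 1 25.5 -4.4 -35.1 1.6 8.5 -2.1; 1 30.5 -4.3 -30.9 1.6 8.5 -2.1; 1 34.9 -3.9 -25.9 1.6 8.5 -2.1; 1 38.5 -3.3 -20.3 1.6 8.5 -2.1; 1 41.1 -2.3 -14.4 1.6 8.5 -2.1
```

Request:
drive_tool --plan "1 -19.5 3 -43 -2.1 -6.8 -1.6; 1 -24.5 4 -40.5 -2.1 -6.8 -1.6; 1 -29.5 4.5 -37.5 -2.1 -6.8 -1.6; 1 -33.5 5 -33.5 -2.1 -6.8 -1.6; 1 -37.5 5 -29 -2.1 -6.8 -1.6; 1 -40.5 5 -24 -2.1 -6.8 -1.6"

```text
clock: 0.9
tcp_pos: [0.4374, 0.2998, 0.233]
orientation: [-0.381, 0.45, 0.655, -0.474]
wrist_force: [0.1, 0.2, 0.7]
finger_gap: 0.0857
```

Run:
```python
from h import *
n=np.array([-.29,-.351,.89]);x,z=rack_R(n)
base=np.array([.613,.153,.136])-.095*n
p,R,s=pose();print(p,s['joint_pos'])
plan(base+.19*n/np.linalg.norm(n),mk(x,z),None)
```

```text
[0.43736457 0.29981317 0.2329964 ] [ 0.42885822  0.02514237 -0.39303257  0.88013128  0.03880174  0.13197273]
tot mm [ 148.1 -180.2  -12.4] deg 34.4
1 -43.5 3.8 -16.7 -2.1 -6.4 -1.6; 1 -45.1 3.1 -11.6 -2.1 -6.4 -1.6; 1 -46.2 2.2 -6.5 -2.1 -6.4 -1.6; 1 -46.7 1.0 -1.2 -2.1 -6.4 -1.6; 1 -46.5 -0.3 4.0 -2.1 -6.4 -1.6
```

Request:
drive_tool --plan "1 -43.5 4 -16.5 -2.1 -6.4 -1.6; 1 -45 3 -11.5 -2.1 -6.4 -1.6; 1 -46 2 -6.5 -2.1 -6.4 -1.6; 1 -46.5 1 -1 -2.1 -6.4 -1.6; 1 -46.5 0 4 -2.1 -6.4 -1.6; 1 0 0 0 0 0 0; 1 0 0 0 0 0 0"

```text
clock: 1.78
tcp_pos: [0.59, 0.111, 0.2191]
orientation: [-0.169, 0.285, 0.806, -0.49]
wrist_force: [-0.9, 0.3, 0.2]
finger_gap: 0.085
```

Run:
```python
from h import *
p,R,s=pose();print(p,s['joint_pos'],R.as_matrix().round(3))
n='wrist';c=cams.calibration(n);im,d=cams.read_camera(n)
cv2.imwrite('pics/w1.png',im[:,:,::-1]);np.savez('pics/w1.npz',d=d,im=im,**c)
P=pts(d,c)
nn=np.array([-.29,-.351,.89])
np.set_printoptions(suppress=True,precision=4)
print('C',-np.array(c['R']).T@c['t'])
```

```text
[0.59002339 0.11103618 0.21907894] [-0.13535709  0.15083553 -0.34161321  0.81108728  0.40509676 -0.97714624] [[-0.78   0.294 -0.552]
 [ 0.625  0.358 -0.694]
 [-0.006 -0.886 -0.463]]
C [0.5158 0.0176 0.2916]
```

View pics/w1.png

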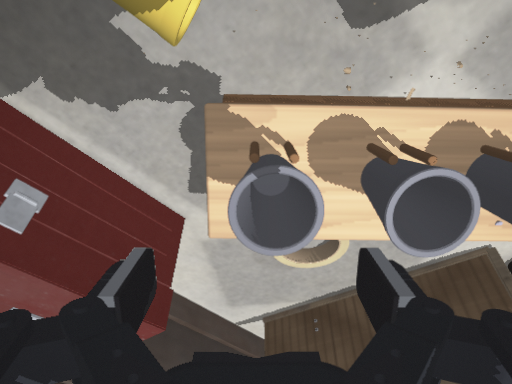

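```bash
cat >> h.py <<'E'
def load(f):
    z=np.load(f);c={k:z[k] for k in('fx','fy','cx','cy','D','R','t')};return z['im'],z['d'],c
def shot(n,tag):
    c=cams.calibration(n);im,d=cams.read_camera(n);cv2.imwrite(f'pics/{tag}.png',im[:,:,::-1]);np.savez(f'pics/{tag}.npz',d=d,im=im,**c);return im,d,c
def rim(P,c0,n0,rad=.045,band=.006):
    """flat annulus of rim near c0 with normal n0 -> centre, normal"""
    c=np.array(c0,float);n=n0/np.linalg.norm(n0)
    m=np.isfinite(P).all(-1)&(np.linalg.norm(P-c,axis=-1)<rad);Q=P[m]
    h=(Q-c)@n;top=np.percentile(h,97)
    for k in range(10):
        r=(Q-c);hh=r@n;rr=np.linalg.norm(r-np.outer(hh,n),axis=1)
        S=Q[(abs(hh-(top if k==0 else 0))<(band if k<3 else .0025))&(rr>(.018 if k<2 else .0245))&(rr<(.04 if k<2 else .0345))]
        m0=S.mean(0);v=np.linalg.svd(S-m0)[2];n1=v[2]*np.sign(v[2]@n)
        e1=v[0];e2=v[1];a=(S-m0)@np.stack([e1,e2],1)
        A=np.c_[2*a,np.ones(len(a))];sol=np.linalg.lstsq(A,(a**2).sum(1),rcond=None)[0]
        rad_=np.sqrt(sol[2]+sol[0]**2+sol[1]**2)
        c=m0+sol[0]*e1+sol[1]*e2;n=n1
    return c,n,rad_,len(S),S
E
python3 - <<'E'
from h import *
np.set_printoptions(suppress=True,precision=4)
im,d,c=load('pics/w1.npz');P=pts(d,c);P[d==0]=np.nan
n0=np.array([-.29,-.351,.89])
for c0 in([.613,.153,.136],[.532,.221,.136]):
    cc,n,r,N,S=rim(P,c0,n0);print(cc,n,r,N,'tilt',np.degrees(np.arccos(n[2])),'yaw',np.degrees(np.arctan2(-n[1],-n[0])))
    print(proj(cc,c), 'bbox px',proj(S,c).min(0),proj(S,c).max(0), 'base',cc-.095*n)
E
```

```text
[0.6128 0.1574 0.1386] [-0.2875 -0.3499  0.8916] 0.029239874742481766 2397 tilt 26.92648966064963 yaw 50.58563285679169
[[275.0661 211.7465]] bbox px [227. 165.] [323. 255.] base [0.6401 0.1906 0.0539]
[0.532  0.2238 0.1384] [-0.2915 -0.346   0.8918] 0.029133163225616553 2403 tilt 26.90289197188904 yaw 49.88607866457111
[[431.3514 213.4453]] bbox px [384. 167.] [479. 256.] base [0.5597 0.2566 0.0537]
```

Run:
```python
from h import *
n=np.array([-.2895,-.348,.8917]);n/=np.linalg.norm(n);x,z=rack_R(n)
base=np.array([.6401,.1906,.0539])
plan(base+.150*n,mk(x,z),2);print((base+.15*n).round(4),(base+.076*n).round(4))
```

```text
tot mm [  6.6  27.1 -31.5] deg 1.4
1 6.0 19.8 -3.9 0.3 0.6 0.1; 1 6.0 19.8 -4.0 0.3 0.6 0.1
[0.5967 0.1384 0.1877] [0.6181 0.1642 0.1217]
```

Request:
drive_tool --plan "1 6 20 -4 0.3 0.6 0.1; 1 6 20 -4 0.3 0.6 0.1; 1 0 0 0 0 0 0; 1 0 0 0 0 0 0"

```text
clock: 2.33
tcp_pos: [0.5941, 0.1439, 0.1884]
orientation: [-0.176, 0.288, 0.802, -0.492]
wrist_force: [0.2, 0.4, 0.5]
finger_gap: 0.0853
```

Run:
```python
from h import *
n=np.array([-.2895,-.348,.8917]);n/=np.linalg.norm(n);x,z=rack_R(n)
base=np.array([.6401,.1906,.0539])
p,R,s=pose();print(p)
im,d,c=shot('wrist','w2');P=pts(d,c);P[d==0]=np.nan
try:
  cc,nn,r,N,S=rim(P,base+.095*n,n);print(cc,nn,r,N,proj(cc,c),cc-.095*nn)
except Exception as e:print(e)
plan(base+.076*n,mk(x,z),4)
```

```text
[0.59412735 0.14391352 0.18838394]
[0.61246677 0.15763738 0.13854269] [-0.28752824 -0.35047957  0.89134258] 0.02904578142778345 3539 [[247.85354003 219.85819222]] [0.63978195 0.19093293 0.05386515]
tot mm [ 24.   20.4 -66.7] deg 0.2
1 -1.4 18.4 0.7 0.0 0.1 0.0; 1 -1.4 18.4 0.7 0.0 0.1 0.0; 1 -1.4 18.4 0.6 0.0 0.1 0.0; 1 -1.4 18.4 0.6 0.0 0.1 0.0
```

View pics/w2.png

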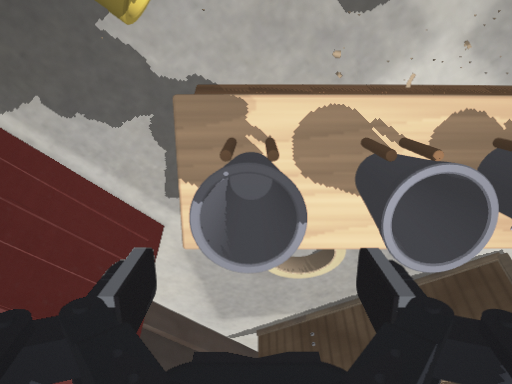

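Request:
drive_tool --plan "1 -5.6 0 2.6 0 0.2 0; 1 0 0 0 0 0 0; 1 0 0 0 0 0 0; 1 0 0 0 0 0 0"

```text
clock: 2.88
tcp_pos: [0.598, 0.1369, 0.1889]
orientation: [-0.177, 0.291, 0.802, -0.491]
wrist_force: [-0.3, -0.4, 0.3]
finger_gap: 0.0855
```

Run:
```python
from h import *
n=np.array([-.2885,-.349,.8915]);n/=np.linalg.norm(n);x,z=rack_R(n)
base=np.array([.6399,.1908,.0539])
p,R,s=pose();print(p)
plan(base+.076*n,mk(x,z),4)
```

```text
[0.59795256 0.1369319  0.18886823]
tot mm [ 20.   27.3 -67.2] deg 0.3
1 0.6 18.8 0.1 0.0 -0.0 -0.0; 1 0.5 18.8 0.1 0.0 -0.0 -0.0; 1 0.5 18.8 0.1 0.0 -0.0 -0.0; 1 0.5 18.8 0.1 0.0 -0.0 -0.0
```

Request:
drive_tool --plan "1 0.5 19 0 0 0 0; 1 0.5 19 0 0 0 0; 1 0 0 0 0 0 0; 1 0 0 0 0 0 0"

```text
clock: 3.38
tcp_pos: [0.6091, 0.1505, 0.1554]
orientation: [-0.177, 0.291, 0.802, -0.491]
wrist_force: [0.1, -0.6, -0.7]
finger_gap: 0.0854
```

Run:
```python
from h import *
n=np.array([-.2885,-.349,.8915]);n/=np.linalg.norm(n);x,z=rack_R(n)
base=np.array([.6399,.1908,.0539])
p,R,s=pose();print(p,s['wrist_force'])
shot('wrist','w3')
plan(base+.076*n,mk(x,z),2)
```

```text
[0.60910292 0.15052802 0.15538444] [ 0.08272277 -0.64080776 -0.6613949 ]
tot mm [  8.9  13.8 -33.7] deg 0.4
1 1.0 18.7 0.4 0.1 -0.1 -0.1; 1 1.0 18.7 0.4 0.1 -0.1 -0.1
```

View pics/w3.png

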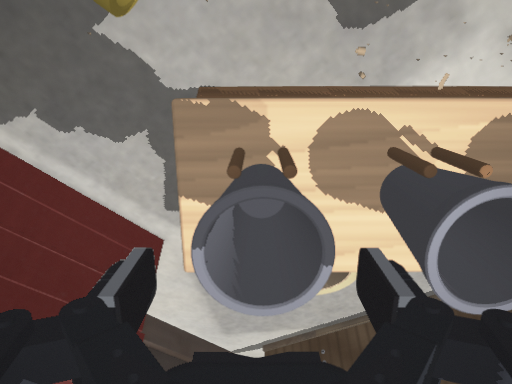

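Request:
drive_tool --plan "1 1.2 19 0.4 0 0 0; 1 1 18.5 0.4 0 0 0; 1 0 0 0 0 0 0; 1 0 0 0 0 0 0"

```text
clock: 3.92
tcp_pos: [0.6199, 0.1636, 0.1251]
orientation: [-0.175, 0.293, 0.802, -0.49]
wrist_force: [1.0, 0.2, 0.4]
finger_gap: 0.0856
```

Run:
```python
from h import *
n=np.array([-.2885,-.349,.8915]);n/=np.linalg.norm(n);x,z=rack_R(n)
base=np.array([.6399,.1908,.0539])
p,R,s=pose();print(p,s['wrist_force'])
shot('wrist','w4');shot('side','s4')
plan(base+.076*n,mk(x,z),1)
```

```text
[0.61993597 0.16362213 0.12509913] [1.01724064 0.20374112 0.37994147]
tot mm [-2.   0.7 -3.4] deg 0.7
1 2.0 2.7 2.2 0.4 -0.1 -0.5
```

View pics/w4.png

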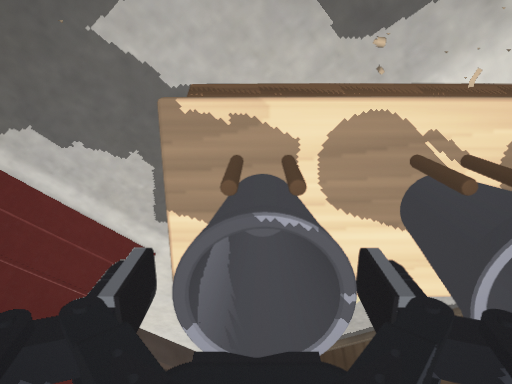

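View pics/s4.png

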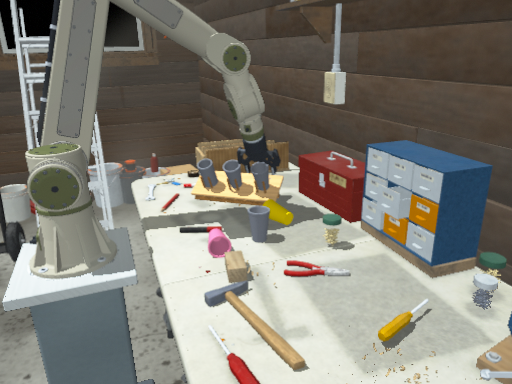

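Request:
drive_tool --plan "1 2.4 2.7 1.6 0 0 0; 1 0 0 0 0 0 0; 1 0 0 0 0 0 0"

```text
clock: 4.4
tcp_pos: [0.6183, 0.1647, 0.1231]
orientation: [-0.174, 0.294, 0.802, -0.49]
wrist_force: [-0.0, -0.2, -0.6]
finger_gap: 0.0857
```

Run:
```python
from h import *
n=np.array([-.2885,-.349,.8915]);n/=np.linalg.norm(n);x,z=rack_R(n)
base=np.array([.6399,.1908,.0539])
for i in range(4):
  p,R,s=pose();print(p,s['wrist_force']);cams.read_camera('side')
plan(base+.076*n,mk(x,z),1)
```

```text
[0.61828209 0.16466211 0.12306086] [-0.04219551 -0.20977233 -0.55289688]
[0.61822164 0.16468743 0.12301632] [-0.31291049  0.389429   -0.38146351]
[0.61818791 0.16468995 0.12292521] [ 0.05631778 -0.10789969 -0.08185726]
[0.61823544 0.16466146 0.12292636] [ 0.32904672  0.32733544 -0.72394503]
tot mm [-0.2 -0.4 -1.2] deg 0.7
1 -0.1 0.8 1.0 0.4 -0.1 -0.6
```

Request:
drive_tool --plan "-1 0 0 0 0 0 0; -1 0 0 0 0 0 0; -1 0 0 0 0 0 0; -1 0 0 0 0 0 0" --grip_force 25

```text
clock: 5.1
tcp_pos: [0.6183, 0.1647, 0.1232]
orientation: [-0.174, 0.294, 0.802, -0.49]
wrist_force: [-0.2, -0.1, 0.8]
finger_gap: 0.0598
```

Run:
```python
from h import *
p,R,s=pose();print(p,s['wrist_force'],s['finger_gap'])
shot('wrist','w5');shot('side','s5')
cv2.imwrite('pics/s5c.png',cv2.resize(cv2.imread('pics/s5.png')[110:220,190:320],None,fx=5,fy=5,interpolation=2))
```

```text
[0.61827165 0.16468907 0.12320287] [-0.20242432 -0.05379471  0.81543563] 0.059756442905083515
```

View pics/w5.png

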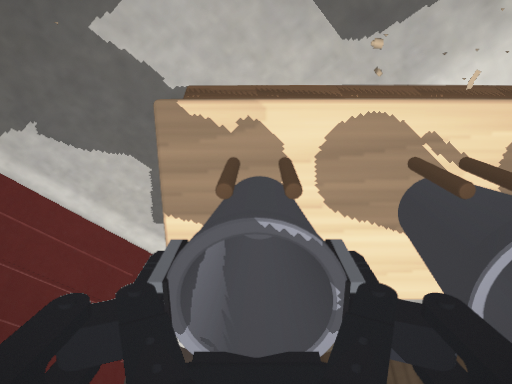

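View pics/s5c.png

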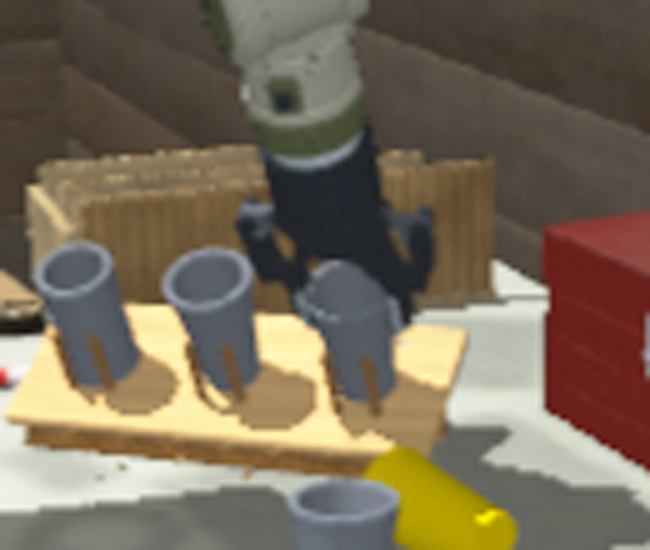

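Request:
drive_tool --plan "-1 0 -10 0 0 0 0; -1 0 -20 0 0 0 0; -1 0 -20 0 0 0 0; -1 0 -20 0 0 0 0; -1 0 -20 0 0 0 0; -1 0 -20 0 0 0 0; -1 0 0 0 0 0 0; -1 0 0 0 0 0 0"

```text
clock: 6.2
tcp_pos: [0.5824, 0.1243, 0.2248]
orientation: [-0.175, 0.294, 0.802, -0.49]
wrist_force: [0.2, -0.2, -1.1]
finger_gap: 0.0596
```

Run:
```python
from h import *
p,R,s=pose();print(p,s['wrist_force'],s['finger_gap'])
shot('wrist','w6');shot('side','s6')
c=cams.calibration('scene')
im,d,c=shot('scene','c6');P=pts(d,c);P[d==0]=np.nan
m=(abs(P[...,0]-.507)<.06)&(abs(P[...,1]+.103)<.06)&(P[...,2]>.085)&(P[...,2]<.11)
print(rim(P,[.507,-.102,.095],np.array([0,0,1.]))[:4])
im,d,c=load('pics/s6.npz');P=pts(d,c);P[d==0]=np.nan
print(rim(P,[.507,-.102,.095],np.array([0,0,1.]))[:4])
```

```text
[0.58242675 0.12434407 0.22480742] [ 0.17153729 -0.1774611  -1.08512683] 0.05960547286802048
(array([ 0.50574715, -0.10178542,  0.09390305]), array([-0.01651983,  0.01282572,  0.99978127]), np.float64(0.028688161370386853), 108)
(array([ 0.50758495, -0.1044121 ,  0.0944408 ]), array([-7.61048157e-05, -1.06346265e-02,  9.99943448e-01]), np.float64(0.0294303117388394), 86)
```

View pics/w6.png

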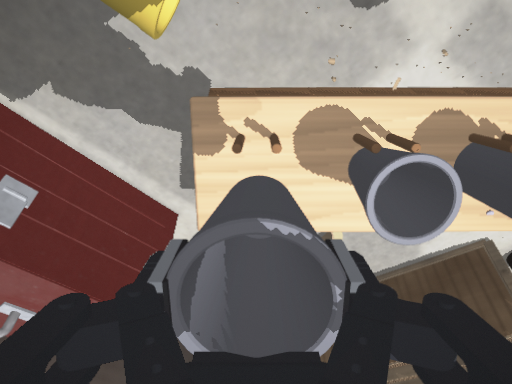

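View pics/s6.png

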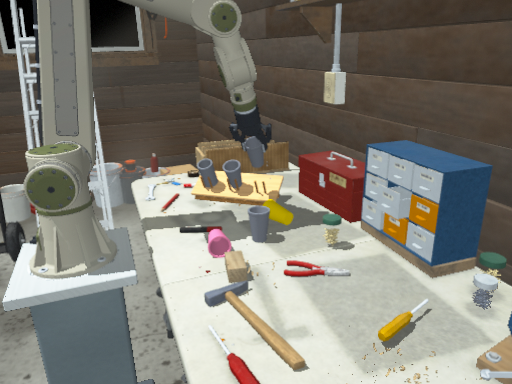

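Run:
```python
from h import *
np.set_printoptions(suppress=True,precision=4)
im,d,c=load('pics/w6.npz');P=pts(d,c);P[d==0]=np.nan
p,R,s=pose();n=-R.as_matrix()[:,1]
print(d[250:300,200:310].mean())
r=rim(P,p+n*.018,n);print(r[:4],'tool',R.inv().apply(r[0]-p),R.inv().apply(r[1]))
x=np.array([-.77,.637,0]);plan(np.array([.555,-.045,.27]),mk(x,np.array([0,0,-1.])),None,-1)
print(s['joint_pos'])
```

```text
0.16466038
(array([0.5591, 0.0962, 0.2427]), array([-0.6335, -0.7726,  0.0416]), np.float64(0.029713418762602205), 3866) tool [-0.0005 -0.0331  0.0242] [-0.011  -0.4939  0.8694]
tot mm [ -27.3 -169.6   45.6] deg 27.2
-1 -22.1 -26.9 27.6 6.8 -0.1 -0.1; -1 -22.0 -23.5 30.7 6.8 -0.1 -0.1; -1 -21.9 -19.7 33.3 6.8 -0.1 -0.1; -1 -21.8 -15.7 35.4 6.8 -0.1 -0.1
[-0.1045  0.1271 -0.3558  0.8029  0.3854 -0.9234]
```

Request:
drive_tool --plan "-1 -14.5 -18 18 4.5 0 0; -1 -14.5 -16 20 4.5 0 0; -1 -14.5 -15 21 4.5 0 0; -1 -14.5 -13 22 4.5 0 0; -1 -14.5 -12 23 4.5 0 0; -1 -14.5 -10.5 23.5 4.5 0 0; -1 0 0 0 0 0 0; -1 0 0 0 0 0 0"

```text
clock: 7.35
tcp_pos: [0.5528, -0.0456, 0.2661]
orientation: [0.243, -0.237, -0.661, 0.669]
wrist_force: [-0.9, 0.3, -0.4]
finger_gap: 0.0596
```

Run:
```python
from h import *
p,R,s=pose();print(p,s['wrist_force'],s['finger_gap'],R.as_matrix().round(3),s['joint_pos'])
im,d,c=shot('wrist','w7');P=pts(d,c);P[d==0]=np.nan
print(rim(P,[.507,-.103,.095],np.array([0,0,1.]))[:4])
```

```text
[ 0.55280538 -0.04555393  0.26613398] [-0.90155167  0.31672838 -0.36661977] 0.05955737086941648 [[-0.769 -0.012 -0.639]
 [ 0.639 -0.008 -0.769]
 [ 0.004 -1.     0.014]] [-0.22157211  0.27924263  0.03075743  1.33236306 -0.01061773 -1.09921035]
(array([ 0.50826477, -0.10060883,  0.09413799]), array([-0.00137405, -0.00259789,  0.99999568]), np.float64(0.0291525047723888), 1702)
```

View pics/w7.png

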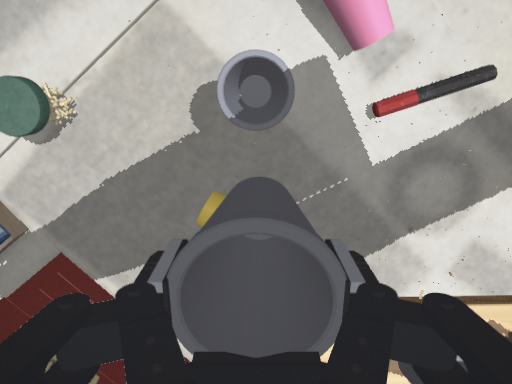

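Run:
```python
from h import *
np.set_printoptions(suppress=True,precision=4)
# base in tool at grasp
q=[-.174,.294,.802,-.49];R0=Ro.from_quat([q[1],q[2],q[3],q[0]]);p0=np.array([.6182,.1647,.1230])
print('base tool',R0.inv().apply(np.array([.6399,.1908,.0539])-p0),'axis',R0.inv().apply([-.2885,-.349,.8915]))
im,d,c=load('pics/w7.npz');P=pts(d,c)
p,R,s=pose();T=R.inv().apply((P-p).reshape(-1,3)).reshape(P.shape)
for col,rows in((256,range(176,262,4)),):
    for r in rows: print(r,T[r,col]*1000,im[r,col])
for r in(290,):
    for col in list(range(160,185,3))+list(range(325,350,3)): print(col,T[r,col]*1000,im[r,col])
```

```text
base tool [0.0007 0.077  0.0016] axis [-0.011  -0.9998 -0.0072]
176 [ -0.9969 265.6201 -27.7346] [102 101  98]
180 [-1.008  63.7784 22.0698] [72 72 77]
184 [-1.0091 50.1873 23.6161] [71 73 77]
188 [-1.01   39.7342 24.5613] [72 73 77]
192 [-1.0109 28.3414 26.0466] [71 73 77]
196 [-1.0116 18.8196 27.2081] [72 73 77]
200 [-1.0122 12.1065 27.6633] [70 71 76]
204 [-1.0128  4.6089 28.552 ] [71 73 77]
208 [-1.0133 -1.398  29.0875] [72 73 78]
212 [-1.0139 -9.7935 30.6605] [69 70 75]
216 [ -1.0144 -16.0186  31.606 ] [72 72 77]
220 [ -1.0147 -19.5574  31.6332] [89 89 96]
224 [ -1.015  -18.8633  29.9967] [92 92 98]
228 [ -1.0153 -19.5281  28.9112] [ 93  93 100]
232 [ -1.0155 -19.3227  27.4505] [86 87 93]
236 [ -1.0146  69.7584 -14.3783] [92 93 99]
240 [ -1.0151  68.5273 -16.4289] [79 78 84]
244 [ -1.0157  65.67   -17.6816] [77 77 83]
248 [ -1.0162  60.7861 -17.8689] [78 77 83]
252 [ -1.0167  57.4187 -18.7114] [78 78 83]
256 [ -1.0172  53.0415 -18.9482] [77 77 82]
260 [ -1.0177  49.8207 -19.7016] [77 77 83]
160 [-32.8175 -20.8587   7.252 ] [124 128 135]
163 [-32.3918 -19.0184   6.0584] [40 40 42]
166 [-31.073  -20.0274   6.7188] [41 40 43]
169 [-30.6982 -17.8579   5.3109] [74 74 79]
172 [-29.6132 -18.0664   5.4502] [91 92 99]
175 [-28.6967 -17.6686   5.1949] [91 92 98]
178 [-27.7216 -17.4663   5.0667] [83 84 90]
181 [-26.9751 -16.336    4.3346] [70 70 75]
184 [-26.9296 -12.196    1.6446] [68 68 73]
325 [24.4896 -9.237  -0.2895] [68 68 73]
328 [ 24.5334 -13.6807   2.598 ] [68 69 73]
331 [ 24.7502 -17.0781   4.8049] [67 68 72]
334 [ 25.3918 -18.583    5.7804] [83 83 89]
337 [ 26.3958 -18.6374   5.8119] [91 92 98]
340 [ 27.4461 -18.5235   5.7338] [91 92 98]
343 [ 28.0498 -19.9561   6.662 ] [91 91 98]
346 [ 29.324  -19.0631   6.0765] [40 39 43]
349 [ 30.3441 -19.0472   6.0618] [42 42 44]
```

Run:
```python
from h import *
x=np.array([-.77,.637,0]);R1=mk(x,np.array([0,0,-1.]))
off=R1.apply([-.0011,0,-.0005]);t=np.array([.5083,-.1006,0])-off
print(t);t[2]=.215;plan(t,R1,4,-1)
```

```text
[ 0.50713372 -0.10028409  0.        ]
tot mm [-45.6 -54.7 -51.1] deg 0.9
-1 -0.0 13.0 17.6 -0.2 -0.0 0.1; -1 -0.0 13.0 17.7 -0.2 -0.0 0.1; -1 0.0 12.9 17.7 -0.2 -0.0 0.1; -1 0.0 12.8 17.8 -0.2 -0.0 0.1
```

Request:
drive_tool --plan "-1 0 13 17.7 -0.2 0 0.1; -1 0 13 17.7 -0.2 0 0.1; -1 0 13 17.7 -0.2 0 0.1; -1 0 13 17.7 -0.2 0 0.1; -1 0 0 0 0 0 0; -1 0 0 0 0 0 0; -1 0 0 0 0 0 0"

```text
clock: 8.28
tcp_pos: [0.5056, -0.0961, 0.2122]
orientation: [-0.237, 0.24, 0.667, -0.664]
wrist_force: [0.2, 0.3, -0.4]
finger_gap: 0.0595
```

Run:
```python
from h import *
x=np.array([-.77,.637,0]);R1=mk(x,np.array([0,0,-1.]))
p,R,s=pose();print(p,s['wrist_force'],R.as_matrix()[:,1])
plan(np.array([.5071,-.1003,.185]),R1,2,-1)
for n in('scene','side'):
  im,d,c=shot(n,n+'8');u=proj([.507,-.1,.1],c)[0].astype(int)
  cv2.imwrite(f'pics/{n}8c.png',cv2.resize(im[u[1]-60:u[1]+50,u[0]-55:u[0]+55,::-1],None,fx=5,fy=5,interpolation=2))
```

```text
[ 0.50558976 -0.0960622   0.21223124] [ 0.19423282  0.34699919 -0.39123543] [ 0.00567349  0.00288628 -0.99997974]
tot mm [  1.5  -4.2 -27.2] deg 0.4
-1 -1.9 13.6 1.2 0.2 0.1 -0.1; -1 -1.9 13.6 1.2 0.2 0.1 -0.1
```

View pics/scene8c.png

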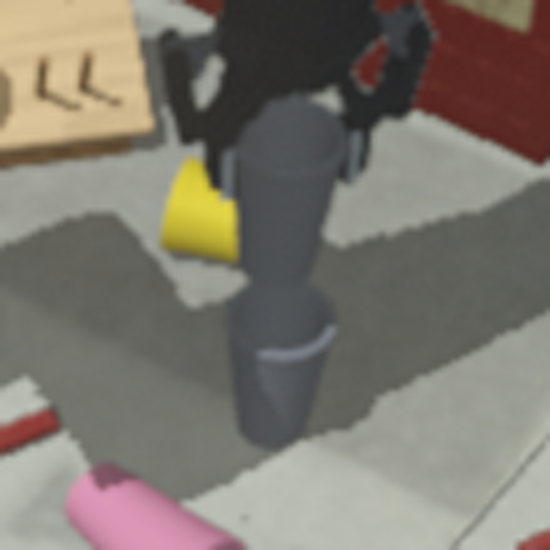

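View pics/side8c.png

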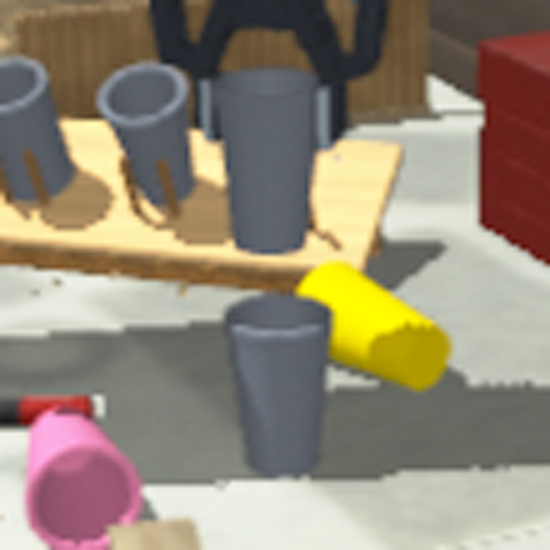

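Request:
drive_tool --plan "-1 -2.2 8 1.2 0.2 0.1 -0.1; -1 -1.8 8 1.2 0.2 0.1 -0.1; -1 0 0 0 0 0 0; -1 0 0 0 0 0 0; -1 0 0 0 0 0 0"

```text
clock: 9.0
tcp_pos: [0.508, -0.1005, 0.1949]
orientation: [0.24, -0.239, -0.665, 0.666]
wrist_force: [0.2, 0.1, -0.7]
finger_gap: 0.0596
```

Run:
```python
from h import *
x=np.array([-.77,.637,0]);R1=mk(x,np.array([0,0,-1.]))
p,R,s=pose();print(p,s['wrist_force'],R.as_matrix()[:,1])
plan(np.array([.5071,-.1003,.180]),R1,2,-1)
im,d,c=shot('wrist','w9')
```

```text
[ 0.50796567 -0.10049845  0.19493239] [ 0.16803939  0.12487958 -0.66442029] [-1.92490274e-03 -5.01111278e-04 -9.99998022e-01]
tot mm [ -0.9   0.2 -14.9] deg 0.1
-1 0.4 7.5 0.2 -0.0 0.0 0.0; -1 0.4 7.5 0.2 -0.0 0.0 0.0
```

View pics/w9.png

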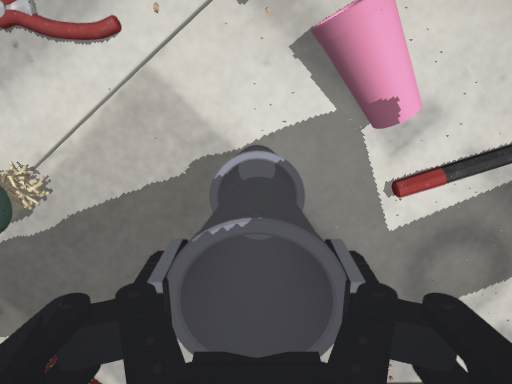

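Run:
```python
from h import *
np.set_printoptions(suppress=True,precision=1)
im,d,c=load('pics/w9.npz');P=pts(d,c);p,R,s=pose();T=R.inv().apply((P-p).reshape(-1,3)).reshape(P.shape)*1e3
for r in range(142,166,2):print(r,T[r,257],im[r,257])
for col in list(range(206,222,2))+list(range(294,308,2)):print(col,T[190,col],im[190,col])
```

```text
142 [  0.  194.9  22.9] [123 121 117]
144 [  0.  195.2  21. ] [113 112 107]
146 [ -0.  171.9  23. ] [66 67 71]
148 [ -0.1 143.8  26.2] [71 71 77]
150 [ -0.2 111.2  30.4] [86 86 94]
152 [ -0.3 101.1  30.9] [138 139 152]
154 [ -0.3 101.2  29.6] [145 147 159]
156 [-0.3 99.8 28.6] [145 147 158]
158 [ -0.3 101.3  27. ] [110 112 120]
160 [  0.  190.1   7.1] [85 85 93]
162 [  0.  188.4   5.6] [84 84 91]
164 [  0.  189.3   3.5] [84 85 90]
206 [-48.7 194.8 -23.1] [102 100  96]
208 [-46.8 195.1 -23.2] [101  99  95]
210 [-31.8 101.4   5.1] [85 86 88]
212 [-30.2  99.5   5.6] [83 83 90]
214 [-29.  100.4   5.4] [83 84 91]
216 [-27.7 100.7   5.3] [82 82 88]
218 [-26.7 103.9   4.3] [71 72 78]
220 [-26.  109.9   2.5] [61 62 66]
294 [ 25.1 105.    4. ] [61 62 66]
296 [ 26.  101.9   4.9] [72 73 78]
298 [ 27.2 100.7   5.3] [83 83 90]
300 [ 28.5 100.1   5.5] [84 85 92]
302 [ 29.9 100.4   5.4] [84 84 91]
304 [ 44.9 194.3 -23. ] [102 102 101]
306 [ 47.  195.6 -23.4] [124 122 119]
```

Request:
drive_tool --plan "-1 0.4 8 -0.3 0 0 0; -1 0 8 0 0 0 0; -1 0 8 0 0 0 0; -1 0 8 0 0 0 0; -1 0 8 0 0 0 0; -1 0 0 0 0 0 0; -1 0 0 0 0 0 0; -1 0 0 0 0 0 0"

```text
clock: 10.05
tcp_pos: [0.5076, -0.1, 0.1519]
orientation: [0.24, -0.239, -0.665, 0.666]
wrist_force: [-0.2, 0.0, -0.6]
finger_gap: 0.0594
```

Run:
```python
from h import *
x=np.array([-.77,.637,0]);R1=mk(x,np.array([0,0,-1.]))
p,R,s=pose();print(p,s['wrist_force'],R.as_matrix()[:,1])
plan(np.array([.5077,-.1004,.130]),R1,2,-1)
```

```text
[ 0.50756615 -0.09995825  0.151944  ] [-0.16499642  0.03914507 -0.58436795] [-2.16184069e-03 -4.08913663e-04 -9.99997580e-01]
tot mm [  0.1  -0.4 -21.9] deg 0.1
-1 -0.2 11.0 0.1 -0.0 0.0 0.0; -1 -0.2 11.0 0.1 -0.0 0.0 0.0
```

Request:
drive_tool --plan "-1 -0.3 5 0 0 0 0; -1 0 5 0 0 0 0; -1 0 5 0 0 0 0; -1 0 4 0 0 0 0; -1 0 3 0 0 0 0; -1 0 2 0 0 0 0; -1 0 0 0 0 0 0; -1 0 0 0 0 0 0"

```text
clock: 11.05
tcp_pos: [0.5083, -0.1004, 0.1267]
orientation: [0.239, -0.239, -0.665, 0.666]
wrist_force: [0.5, -0.6, -0.5]
finger_gap: 0.0598
```

Run:
```python
from h import *
p,R,s=pose();print(p,s['wrist_force'],R.as_matrix()[:,1])
for n in('scene','side'):
  im,d,c=shot(n,n+'9');u=proj([.507,-.1,.1],c)[0].astype(int)
  cv2.imwrite(f'pics/{n}9c.png',cv2.resize(im[u[1]-60:u[1]+50,u[0]-55:u[0]+55,::-1],None,fx=5,fy=5,interpolation=2))
```

```text
[ 0.50828841 -0.10038636  0.12666858] [ 0.45186459 -0.56840934 -0.53080712] [-9.66668640e-04 -9.11448626e-04 -9.99999117e-01]
```

View pics/side9c.png

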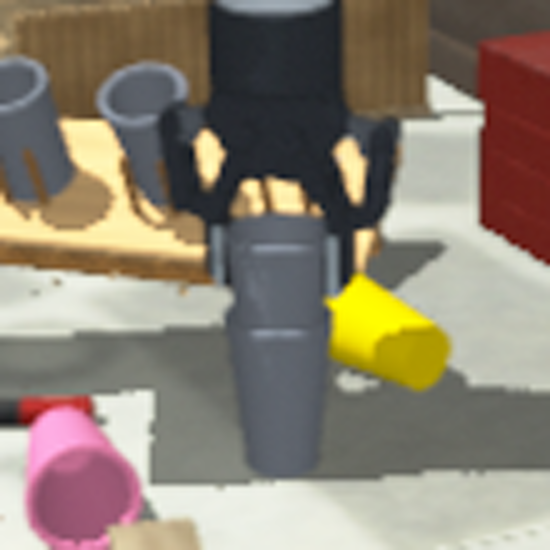

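Request:
drive_tool --plan "-1 0.2 1.5 -0.3 0 0 0; -1 0 1.5 0 0 0 0; -1 0 0 0 0 0 0; -1 0 0 0 0 0 0"

```text
clock: 11.65
tcp_pos: [0.5085, -0.1001, 0.1237]
orientation: [0.239, -0.239, -0.665, 0.666]
wrist_force: [-0.7, 0.7, -0.8]
finger_gap: 0.0595
```

Request:
drive_tool --plan "-1 0 1 0 0 0 0; -1 0 0 0 0 0 0; -1 0 0 0 0 0 0"

```text
clock: 12.02
tcp_pos: [0.5085, -0.1002, 0.1227]
orientation: [0.239, -0.239, -0.665, 0.666]
wrist_force: [0.2, 0.4, -1.4]
finger_gap: 0.0593
```

Request:
drive_tool --plan "-1 0 1 0 0 0 0; -1 0 0 0 0 0 0; -1 0 0 0 0 0 0"

```text
clock: 12.4
tcp_pos: [0.5086, -0.1002, 0.1217]
orientation: [0.239, -0.239, -0.665, 0.666]
wrist_force: [0.7, -0.2, -0.0]
finger_gap: 0.0588
```

Run:
```python
from h import *
F=[]
for i in range(8):
  p,R,s=pose();F.append(np.r_[s['wrist_force'],s['finger_gap']*1e3,p[2]*1e3]);im,d,c=shot('side','tmp')
print(np.mean(F,0).round(2))
im,d,c=shot('wrist','w10');P=pts(d,c);p,R,s=pose();T=R.inv().apply((P-p).reshape(-1,3)).reshape(P.shape)*1e3
np.set_printoptions(suppress=True,precision=1)
for r in range(176,236,3):print(r,T[r,256],im[r,256])
```

```text
[ 8.0000e-02 -1.7000e-01 -5.0000e-01  5.9370e+01  1.2172e+02]
176 [-1.  37.1 31.3] [63 63 67]
179 [-1. 29. 32.] [110 111 121]
182 [-1.  27.4 31.1] [136 138 149]
185 [-1.  26.9 29.8] [137 138 150]
188 [-1.  26.9 28.4] [79 80 86]
191 [-1.  30.3 26. ] [63 64 68]
194 [-1.  23.4 26.7] [62 63 66]
197 [-1.  16.9 27.5] [67 69 73]
200 [-1.  11.1 28. ] [68 69 74]
203 [-1.   6.3 28.4] [67 68 72]
206 [-1.   2.2 28.7] [67 68 73]
209 [-1.  -3.5 29.5] [66 67 72]
212 [ -1.  -11.4  31.3] [64 64 68]
215 [ -1.  -14.9  31.6] [66 65 71]
218 [ -1.  -18.9  32.1] [121 122 131]
221 [ -1.  -18.5  30.9] [129 131 142]
224 [ -1.  -19.   30.1] [80 80 86]
227 [ -1.  -18.5  28.9] [79 80 86]
230 [ -1.  -19.3  28.2] [79 80 86]
233 [ -1.  -18.7  26.9] [71 71 77]
```

View pics/w10.png

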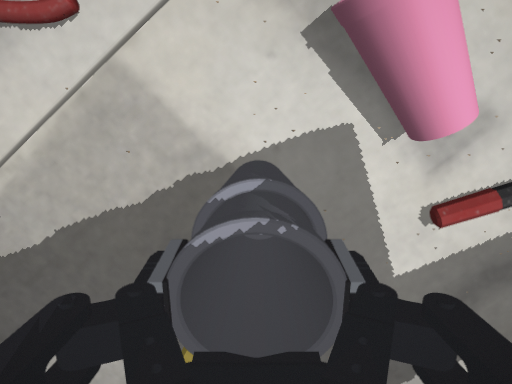

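Request:
drive_tool --plan "-1 0 1 0 0 0 0; -1 0 0 0 0 0 0; -1 0 0 0 0 0 0"

```text
clock: 13.22
tcp_pos: [0.5087, -0.1003, 0.1207]
orientation: [0.239, -0.239, -0.665, 0.666]
wrist_force: [-0.5, -0.1, -0.4]
finger_gap: 0.0597
```

```bash
cat > f.py <<'E'
from h import *
F=[]
for i in range(8):
  p,R,s=pose();F.append(np.r_[s['wrist_force'],s['finger_gap']*1e3,p*1e3]);cams.read_camera('side')
print(np.mean(F,0).round(2),np.std(F,0)[:3].round(2))
E
python3 f.py
```

```text
[ 7.0000e-02  1.2000e-01 -5.5000e-01  5.9490e+01  5.0872e+02 -1.0028e+02
  1.2076e+02] [0.57 0.47 0.4 ]
```

Request:
drive_tool --plan "-1 0 0.7 0 0 0 0; -1 0 0 0 0 0 0; -1 0 0 0 0 0 0"

```text
clock: 14.0
tcp_pos: [0.5088, -0.1003, 0.1201]
orientation: [0.239, -0.24, -0.665, 0.666]
wrist_force: [-0.0, 0.0, 0.0]
finger_gap: 0.0596
```

```bash
python3 f.py
```

```text
[ 1.1000e-01  5.0000e-02 -2.9000e-01  5.9420e+01  5.0883e+02 -1.0034e+02
  1.2016e+02] [0.6  0.33 0.56]
```

Request:
drive_tool --plan "-1 0.6 0.6 0.5 0 0 0; -1 0 0 0 0 0 0; -1 0 0 0 0 0 0"

```text
clock: 14.78
tcp_pos: [0.5084, -0.1005, 0.1199]
orientation: [0.239, -0.24, -0.665, 0.666]
wrist_force: [1.0, -0.5, -1.4]
finger_gap: 0.0599
```

```bash
python3 f.py
```

```text
[ 3.9000e-01 -6.3000e-01 -2.7000e-01  5.9530e+01  5.0842e+02 -1.0052e+02
  1.1987e+02] [0.7  0.45 0.58]
```

Request:
drive_tool --plan "-1 -0.3 0.6 0 0 0 0; -1 0 0 0 0 0 0; -1 0 0 0 0 0 0"

```text
clock: 15.55
tcp_pos: [0.5087, -0.1006, 0.1193]
orientation: [0.239, -0.24, -0.665, 0.666]
wrist_force: [-0.3, -0.4, -0.2]
finger_gap: 0.0592
```

```bash
python3 f.py
```

```text
[-4.0000e-02 -3.6000e-01  1.4000e-01  5.9380e+01  5.0866e+02 -1.0066e+02
  1.1935e+02] [0.41 0.47 0.64]
```

Request:
drive_tool --plan "-1 0 0.6 0 0 0 0; -1 0 0 0 0 0 0; -1 0 0 0 0 0 0"

```text
clock: 16.32
tcp_pos: [0.5088, -0.1007, 0.119]
orientation: [0.238, -0.24, -0.665, 0.666]
wrist_force: [-0.4, 0.4, 1.0]
finger_gap: 0.0595
```

```bash
python3 f.py
python3 - <<'E'
from h import *
im,d,c=shot('wrist','w11');P=pts(d,c);p,R,s=pose();T=R.inv().apply((P-p).reshape(-1,3)).reshape(P.shape)*1e3
np.set_printoptions(suppress=True,precision=1)
for r in range(176,236,3):print(r,T[r,256],im[r,256])
E
```

```text
[ 5.5000e-01 -4.0000e-01  1.1300e+00  5.9450e+01  5.0877e+02 -1.0068e+02
  1.1897e+02] [0.69 0.46 0.35]
176 [-0.9 46.9 28.8] [64 64 69]
179 [-0.9 32.  31.2] [62 62 66]
182 [-0.9 25.4 31.6] [119 120 130]
185 [-0.9 25.2 30.3] [135 138 148]
188 [-0.9 24.4 29.2] [135 137 148]
191 [-0.9 24.7 27.7] [77 78 84]
194 [-0.9 24.5 26.4] [61 62 66]
197 [-0.9 18.3 27. ] [62 64 68]
200 [-0.9 13.3 27.3] [66 67 72]
203 [-0.9  6.7 28.3] [67 68 72]
206 [-0.9  2.8 28.4] [66 68 72]
209 [-0.9 -3.1 29.4] [64 66 70]
212 [ -0.9 -10.7  31.1] [60 61 66]
215 [ -0.9 -14.   31.3] [65 65 70]
218 [ -0.9 -18.2  31.8] [119 121 130]
221 [ -0.9 -19.2  31.2] [132 133 145]
224 [ -0.9 -17.7  29.6] [79 79 86]
227 [ -0.9 -18.7  29. ] [79 79 85]
230 [ -0.9 -19.2  28.1] [79 80 85]
233 [ -0.9 -18.2  26.7] [70 72 77]
```

Request:
drive_tool --plan "0.6 0 0 0 0 0 0; 0.8 0 0 0 0 0 0; 1 0 0 0 0 0 0; 1 0 0 0 0 0 0"

```text
clock: 17.27
tcp_pos: [0.5082, -0.1004, 0.1185]
orientation: [0.239, -0.24, -0.665, 0.666]
wrist_force: [0.2, -0.7, -0.0]
finger_gap: 0.0857
```

Run:
```python
from h import *
p,R,s=pose();print(p,s['wrist_force'],s['finger_gap'])
im,d,c=shot('wrist','w12')
for n in('scene','side'):
  im,d,c=shot(n,n+'12');u=proj([.507,-.1,.1],c)[0].astype(int)
  cv2.imwrite(f'pics/{n}12c.png',cv2.resize(im[u[1]-60:u[1]+50,u[0]-55:u[0]+55,::-1],None,fx=5,fy=5,interpolation=2))
```

```text
[ 0.50822706 -0.10038634  0.1184656 ] [ 0.16495029 -0.65992888 -0.01130112] 0.08567888490566727
```

View pics/side12c.png

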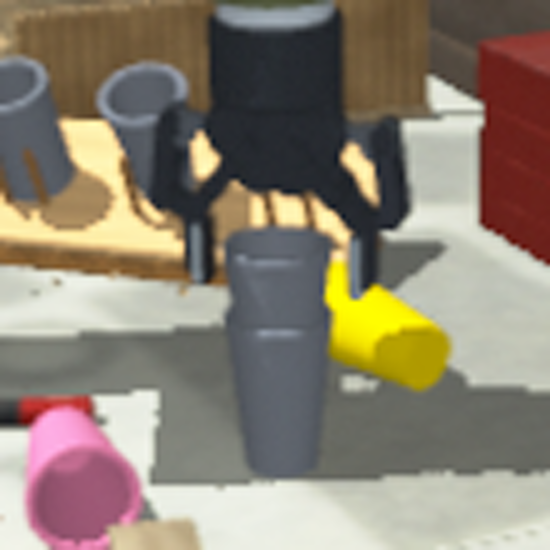

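View pics/w12.png

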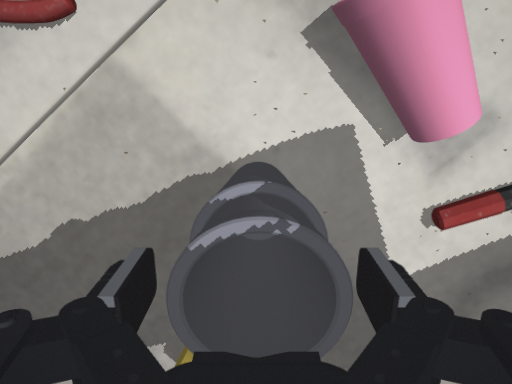

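Request:
drive_tool --plan "1 0 -15 0 0 0 0; 1 0 -25 0 0 0 0; 1 0 -30 0 0 0 0; 1 0 -30 0 0 0 0; 1 0 -30 -20 0 0 0; 1 0 -10 -30 0 0 0; 1 0 0 0 0 0 0; 1 0 0 0 0 0 0"

```text
clock: 18.42
tcp_pos: [0.5408, -0.0613, 0.2705]
orientation: [0.237, -0.242, -0.665, 0.666]
wrist_force: [-0.8, -0.3, -0.4]
finger_gap: 0.0857
```

Run:
```python
from h import *
np.set_printoptions(suppress=True,precision=4)
p,R,s=pose();print(p)
im,d,c=shot('wrist','w13');P=pts(d,c);P[d==0]=np.nan
print(rim(P,[.508,-.1,.138],np.array([0,0,1.]))[:4])
n=np.array([-.2895,-.348,.8917]);n/=np.linalg.norm(n);x,z=rack_R(n)
base=np.array([.5597,.2566,.0537])
plan(base+.17*n,mk(x,z),None)
```

```text
[ 0.5408 -0.0613  0.2705]
(array([ 0.5081, -0.1004,  0.1372]), array([-0.0004,  0.0008,  1.    ]), np.float64(0.029160235860868883), 2129)
tot mm [-30.3 258.8 -65.2] deg 26.8
1 31.5 10.7 -30.0 -4.5 0.0 -0.1; 1 31.5 13.0 -29.0 -4.5 0.0 -0.1; 1 31.5 15.3 -27.9 -4.5 0.0 -0.1; 1 31.5 17.4 -26.6 -4.5 0.0 -0.1; 1 31.5 19.5 -25.2 -4.5 0.0 -0.1; 1 31.5 21.4 -23.5 -4.5 0.0 -0.1
```

View pics/w13.png

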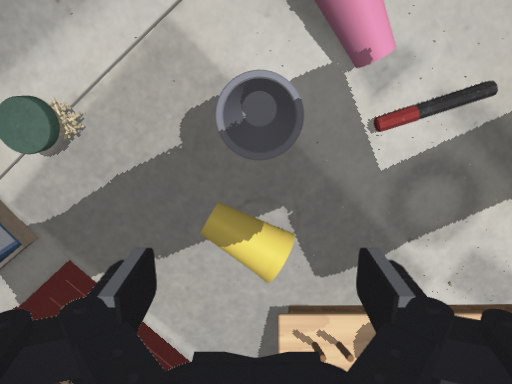

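Request:
drive_tool --plan "1 31.5 10.5 -30 -4.5 0 -0.1; 1 31.5 13 -29 -4.5 0 -0.1; 1 31.5 15 -28 -4.5 0 -0.1; 1 31.5 17.5 -26.5 -4.5 0 -0.1; 1 31.5 17 -25 -4.5 0 -0.1; 1 31.5 15 -23.5 -4.5 0 -0.1; 1 0 0 0 0 0 0; 1 0 0 0 0 0 0"

```text
clock: 19.48
tcp_pos: [0.5022, 0.1966, 0.2094]
orientation: [-0.181, 0.29, 0.804, -0.486]
wrist_force: [0.6, -0.3, -0.4]
finger_gap: 0.085
```

Run:
```python
from h import *
np.set_printoptions(suppress=True,precision=4)
p,R,s=pose();print(p)
n=np.array([-.2895,-.348,.8917]);n/=np.linalg.norm(n)
base=np.array([.5597,.2566,.0537])
im,d,c=shot('wrist','w14');P=pts(d,c);P[d==0]=np.nan
cc,nn,r,N,S=rim(P,base+.095*n,n);print(cc,nn,r,N,'base',cc-.095*nn)
base=cc-.095*nn;x,z=rack_R(nn)
plan(base+.13*nn,mk(x,z),None)
```

```text
[0.5022 0.1966 0.2094]
[0.5316 0.2245 0.1386] [-0.2863 -0.3482  0.8926] 0.029124721437154007 2681 base [0.5588 0.2575 0.0538]
tot mm [ 19.5  15.8 -39.4] deg 1.1
1 -5.2 46.3 -3.7 0.7 -0.8 0.3
```

View pics/w14.png

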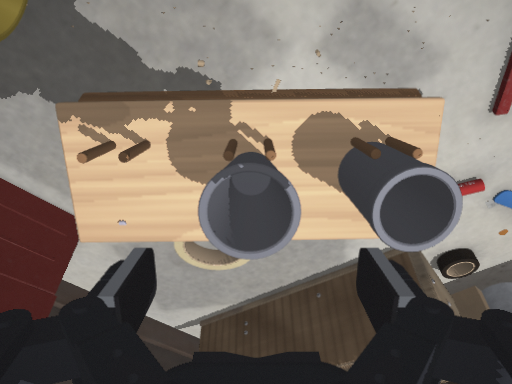

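Request:
drive_tool --plan "1 -2.6 15 -1.8 0.3 -0.4 0.1; 1 -2.6 15 -1.8 0.3 -0.4 0.1; 1 0 0 0 0 0 0; 1 0 0 0 0 0 0; 1 0 0 0 0 0 0"

```text
clock: 20.15
tcp_pos: [0.5201, 0.2049, 0.1821]
orientation: [-0.177, 0.288, 0.802, -0.493]
wrist_force: [-0.3, 0.6, 0.1]
finger_gap: 0.0851
```

Run:
```python
from h import *
np.set_printoptions(suppress=True,precision=4)
p,R,s=pose();print(p)
n=np.array([-.288,-.349,.892]);n/=np.linalg.norm(n)
base=np.array([.559,.2573,.0538])
im,d,c=shot('wrist','w15');P=pts(d,c);P[d==0]=np.nan
cc,nn,r,N,S=rim(P,base+.095*n,n);print(cc,nn,r,N,'base',cc-.095*nn,proj(cc,c))
x,z=rack_R(n)
plan(base+.076*n,mk(x,z),4)
```

```text
[0.5201 0.2049 0.1821]
[0.5316 0.2244 0.1386] [-0.2855 -0.3482  0.8929] 0.02911622375974925 3707 base [0.5587 0.2575 0.0537] [[264.404  229.1309]]
tot mm [ 17.   25.8 -60.7] deg 0.1
1 0.8 17.0 -0.0 -0.0 -0.0 -0.0; 1 0.8 17.0 -0.0 -0.0 -0.0 -0.0; 1 0.8 17.0 -0.0 -0.0 -0.0 -0.0; 1 0.8 17.0 0.0 -0.0 -0.0 -0.0
```

Request:
drive_tool --plan "1 1 17 0 0 0 0; 1 1 17 0 0 0 0; 1 1 17 0 0 0 0; 1 0 0 0 0 0 0; 1 0 0 0 0 0 0; 1 0 0 0 0 0 0"

```text
clock: 20.95
tcp_pos: [0.5342, 0.2247, 0.1394]
orientation: [-0.175, 0.29, 0.802, -0.492]
wrist_force: [0.7, -0.1, 0.2]
finger_gap: 0.0855
```

Run:
```python
from h import *
p,R,s=pose();print(p,s['wrist_force'])
n=np.array([-.288,-.349,.892]);n/=np.linalg.norm(n)
base=np.array([.559,.2573,.0538]);x,z=rack_R(n);plan(base+.076*n,mk(x,z),1)
shot('wrist','w16')
```

```text
[0.53419036 0.22471494 0.13938384] [ 0.69366003 -0.12029428  0.21943435]
tot mm [  2.9   6.1 -17.8] deg 0.3
1 1.7 18.8 2.3 0.1 0.1 -0.2
```

View pics/w16.png

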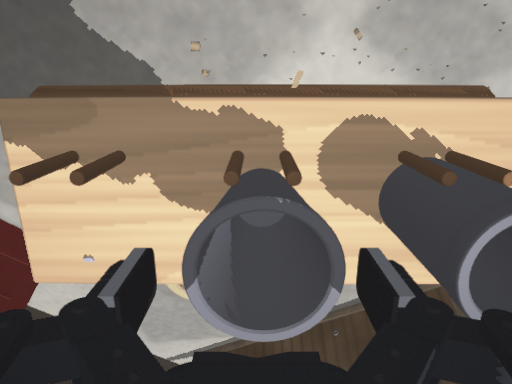

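Request:
drive_tool --plan "1 1.5 10 1.2 0 0 0; 1 0.5 8.5 1 0 0 0; 1 0 0 0 0 0 0; 1 0 0 0 0 0 0; 1 0 0 0 0 0 0"

```text
clock: 21.62
tcp_pos: [0.5372, 0.2312, 0.1212]
orientation: [-0.175, 0.29, 0.802, -0.492]
wrist_force: [-0.1, 0.6, -0.3]
finger_gap: 0.0851
```

Run:
```python
from h import *
p,R,s=pose();print(p,s['wrist_force'])
n=np.array([-.288,-.349,.892]);n/=np.linalg.norm(n)
base=np.array([.559,.2573,.0538]);x,z=rack_R(n);plan(base+.076*n,mk(x,z),1)
```

```text
[0.53724395 0.23122947 0.12117139] [-0.05517207  0.55619393 -0.26449221]
tot mm [-0.1 -0.4  0.4] deg 0.3
1 -0.2 -0.6 0.2 0.2 0.1 -0.3
```

Request:
drive_tool --plan "1 0 -1 0 0 0 0; -1 0 0 0 0 0 0; -1 0 0 0 0 0 0; -1 0 0 0 0 0 0; -1 0 0 0 0 0 0; -1 0 0 0 0 0 0" --grip_force 25

```text
clock: 22.38
tcp_pos: [0.5371, 0.2307, 0.1228]
orientation: [-0.175, 0.29, 0.802, -0.492]
wrist_force: [0.0, -0.1, 0.6]
finger_gap: 0.0596
```

Request:
drive_tool --plan "-1 0 -10 0 0 0 0; -1 0 -20 0 0 0 0; -1 0 -20 0 0 0 0; -1 0 -20 0 0 0 0; -1 0 -20 0 0 0 0; -1 0 -20 0 0 0 0; -1 0 -20 0 0 0 0; -1 0 0 0 0 0 0"

```text
clock: 23.38
tcp_pos: [0.4959, 0.183, 0.2445]
orientation: [-0.175, 0.29, 0.802, -0.492]
wrist_force: [0.3, 0.5, -1.2]
finger_gap: 0.0597
```

Run:
```python
from h import *
p,R,s=pose();print(p,s['wrist_force'],s['finger_gap'])
shot('wrist','w17');shot('side','s17')
x=np.array([-.77,.637,0]);plan(np.array([.552,-.048,.305]),mk(x,np.array([0,0,-1.])),9,-1)
```

```text
[0.49591497 0.18300268 0.24446343] [ 0.34173118  0.49635373 -1.22086327] 0.05972887035973262
tot mm [  56.8 -231.3   62.5] deg 26.9
-1 -21.3 -13.3 11.0 3.0 0.0 -0.0; -1 -21.3 -12.7 11.6 3.0 0.0 -0.0; -1 -21.3 -12.1 12.3 3.0 0.0 -0.0; -1 -21.2 -11.4 12.9 3.0 0.0 -0.0; -1 -21.2 -10.7 13.5 3.0 0.0 -0.0; -1 -21.2 -10.0 14.0 3.0 0.0 -0.0; -1 -21.2 -9.3 14.5 3.0 0.0 -0.0; -1 -21.2 -8.5 15.0 3.0 0.0 -0.0; -1 -21.2 -7.7 15.4 3.0 0.0 -0.0
```

View pics/w17.png

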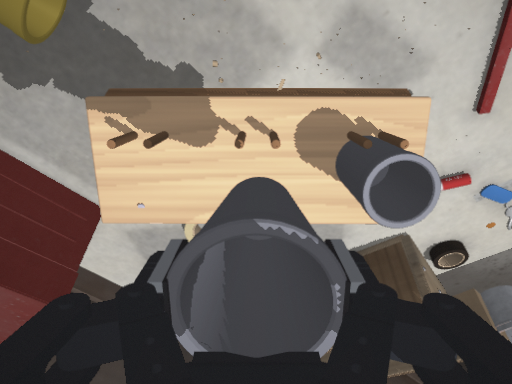

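View pics/s17.png

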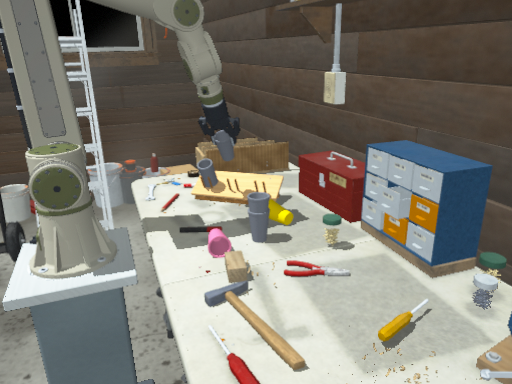

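Request:
drive_tool --plan "-1 -24 -15 12.5 3.4 0 0; -1 -24 -14 13 3.4 0 0; -1 -24 -13.5 14 3.4 0 0; -1 -24 -12.5 15 3.4 0 0; -1 -24 -11.5 15.5 3.4 0 0; -1 -24 -10.5 16 3.4 0 0; -1 -24 -9.5 17 3.4 0 0; -1 -23 -8.5 17 3 0 0"

```text
clock: 24.48
tcp_pos: [0.5511, -0.0508, 0.295]
orientation: [0.243, -0.231, -0.661, 0.672]
wrist_force: [-0.1, 0.8, -1.1]
finger_gap: 0.0589
```

Request:
drive_tool --plan "-1 0 0 0 0 0 0; -1 0 0 0 0 0 0; -1 0 0 0 0 0 0"

```text
clock: 24.85
tcp_pos: [0.5515, -0.0502, 0.2916]
orientation: [0.245, -0.23, -0.661, 0.671]
wrist_force: [0.3, 0.8, 0.3]
finger_gap: 0.0595
```

Run:
```python
from h import *
np.set_printoptions(suppress=True,precision=4)
p,R,s=pose();print(p,R.as_matrix()[:,1],s['finger_gap'])
im,d,c=shot('wrist','w18');P=pts(d,c);P0=P.copy();P[d==0]=np.nan
r=rim(P,[.508,-.1,.138],np.array([0,0,1.]));print(r[:4])
T=R.inv().apply((P0-p).reshape(-1,3)).reshape(P.shape)*1e3
print('stack in tool mm',R.inv().apply(r[0]-p)*1e3)
np.set_printoptions(suppress=True,precision=1)
for k in range(176,236,4):print(k,T[k,256],im[k,256])
for col in list(range(160,187,3))+list(range(322,352,3)):print(col,T[290,col],im[290,col])
```

```text
[ 0.5515 -0.0502  0.2916] [-0.0251 -0.0063 -0.9997] 0.05947789258169133
(array([ 0.5081, -0.1004,  0.1372]), array([-0.0012, -0.0009,  1.    ]), np.float64(0.029161890000799995), 1859)
stack in tool mm [ -0.5311 155.7719  63.0822]
176 [ -1.  291.7 -34.3] [108 106 102]
180 [-1.  67.2 21.2] [71 72 76]
184 [-1.  53.2 22.8] [70 72 76]
188 [-1.  41.4 24.1] [72 73 77]
192 [-1.  32.4 24.8] [70 71 76]
196 [-1.  22.8 26. ] [71 71 76]
200 [-1.  14.3 27. ] [70 70 75]
204 [-1.   7.5 27.6] [71 71 76]
208 [-1.  -1.4 29.1] [71 71 76]
212 [-1.  -8.9 30.4] [69 69 75]
216 [ -1.  -15.4  31.4] [71 71 75]
220 [ -1.  -18.4  31.2] [88 89 95]
224 [ -1.  -19.3  30.2] [92 93 99]
228 [ -1.  -19.   28.7] [ 91  92 100]
232 [ -1.  -19.6  27.6] [89 89 97]
160 [  -1.  -120.1   71.8] [123 127 133]
163 [-32.1 -19.7   6.5] [41 42 44]
166 [-30.9 -20.3   6.9] [41 41 43]
169 [-30.6 -18.1   5.5] [80 80 86]
172 [-29.5 -18.4   5.7] [90 92 97]
175 [-28.4 -18.7   5.9] [91 92 98]
178 [-27.6 -17.8   5.3] [83 83 90]
181 [-26.5 -17.9   5.4] [71 71 76]
184 [-26.7 -12.8   2.1] [70 70 74]
322 [24.1 -6.  -2.3] [68 68 73]
325 [24.9 -7.9 -1.1] [68 68 74]
328 [ 25.  -11.9   1.5] [68 68 72]
331 [ 24.6 -17.8   5.3] [67 67 73]
334 [ 25.6 -17.9   5.4] [83 84 89]
337 [ 26.3 -19.4   6.3] [91 93 98]
340 [ 27.4 -18.9   6. ] [91 91 97]
343 [ 28.4 -19.1   6.2] [91 91 98]
346 [ 29.3 -19.4   6.4] [41 40 43]
349 [ 30.1 -19.9   6.6] [41 42 44]
```

View pics/w18.png

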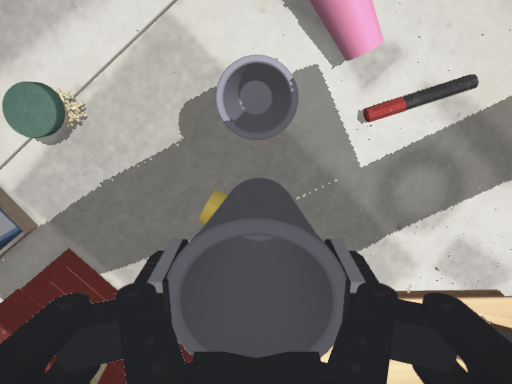

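Run:
```python
from h import *
x=np.array([-.77,.637,0]);R1=mk(x,np.array([0,0,-1.]))
plan(np.array([.5073,-.1002,.245]),R1,4,-1)
```

```text
tot mm [-44.1 -50.  -46.6] deg 1.5
-1 0.4 12.0 16.4 -0.3 0.1 0.2; -1 0.5 11.9 16.5 -0.3 0.1 0.2; -1 0.5 11.8 16.5 -0.3 0.1 0.2; -1 0.5 11.7 16.6 -0.3 0.1 0.2
```

Request:
drive_tool --plan "-1 0.5 12 16.5 -0.3 0.1 0.2; -1 0.5 12 16.5 -0.3 0.1 0.2; -1 0.5 12 16.5 -0.3 0.1 0.2; -1 0.5 10 16.5 -0.3 0.1 0.2; -1 0 0 0 0 0 0; -1 0 0 0 0 0 0; -1 0 0 0 0 0 0; -1 0 0 0 0 0 0"

```text
clock: 25.9
tcp_pos: [0.506, -0.0965, 0.2471]
orientation: [-0.236, 0.239, 0.667, -0.665]
wrist_force: [-0.6, -0.1, -1.0]
finger_gap: 0.0594
```

Run:
```python
from h import *
x=np.array([-.77,.637,0]);R1=mk(x,np.array([0,0,-1.]))
p,R,s=pose();print(p,s['wrist_force'],R.as_matrix()[:,1])
plan(np.array([.5073,-.1002,.235]),R1,1,-1)
```

```text
[ 0.50603577 -0.09647121  0.24712674] [-0.5886387  -0.11079438 -0.95833055] [ 0.00464458  0.00204326 -0.99998713]
tot mm [  1.3  -3.7 -12.1] deg 0.4
-1 -3.3 12.1 2.1 0.3 0.3 -0.1
```

Request:
drive_tool --plan "-1 -3 8 2 0.3 0.3 -0.1; -1 0 0 0 0 0 0; -1 0 0 0 0 0 0; -1 0 0 0 0 0 0"

```text
clock: 26.4
tcp_pos: [0.5077, -0.0998, 0.2384]
orientation: [0.239, -0.239, -0.665, 0.666]
wrist_force: [0.8, 0.0, -0.1]
finger_gap: 0.0599
```

Run:
```python
from h import *
x=np.array([-.77,.637,0]);R1=mk(x,np.array([0,0,-1.]))
p,R,s=pose();print(p,s['wrist_force'],R.as_matrix()[:,1])
plan(np.array([.5073,-.1002,.190]),R1,5,-1)
im,d,c=shot('wrist','w19');P=pts(d,c);T=R.inv().apply((P-p).reshape(-1,3)).reshape(P.shape)*1e3
np.set_printoptions(suppress=True,precision=1)
for r in range(140,182,2):print(r,T[r,257],im[r,257])
for col in list(range(198,222,2))+list(range(290,316,2)):print(col,T[195,col],im[195,col])
```

```text
[ 0.50768485 -0.09982092  0.2383604 ] [ 0.78486497  0.0472068  -0.06199872] [-5.76966494e-04 -9.32161306e-04 -9.99999399e-01]
tot mm [ -0.4  -0.4 -48.4] deg 0.1
-1 0.0 9.7 0.1 -0.0 0.0 -0.0; -1 0.0 9.7 0.1 -0.0 0.0 -0.0; -1 0.0 9.7 0.1 -0.0 0.0 -0.0; -1 0.0 9.7 0.1 -0.0 0.0 -0.0; -1 0.0 9.7 0.1 -0.0 0.0 -0.0
140 [ -0.1 153.3  30.9] [ 98  99 107]
142 [ -0.2 144.1  30.8] [148 149 161]
144 [ -0.2 143.7  29.3] [147 149 161]
146 [ -0.2 143.2  27.8] [130 132 142]
148 [ -0.2 137.4  27.3] [70 70 76]
150 [ -0.3 101.6  32.2] [119 121 131]
152 [ -0.3 101.3  30.9] [147 149 161]
154 [ -0.3 100.6  29.7] [146 148 159]
156 [ -0.3 101.4  28.2] [142 144 155]
158 [ -0.3 100.9  27. ] [ 92  93 100]
160 [ -0.  191.6   6.7] [86 86 93]
162 [ -0. 191.   5.] [86 87 94]
164 [ -0.  189.7   3.4] [86 87 93]
166 [ -0.  189.9   1.5] [85 86 92]
168 [ -0.  189.9  -0.4] [86 86 92]
170 [ -0.  189.6  -2.3] [86 87 93]
172 [ -0.  189.6  -4.2] [85 85 92]
174 [ -0.  190.3  -6.2] [84 86 92]
176 [ -0.  190.8  -8.3] [86 86 92]
178 [-0.4 75.4 20.2] [69 70 75]
180 [-0.4 68.5 20.9] [65 66 70]
198 [-64.5 239.1 -42.2] [101  99  96]
[... 170 characters left out ...]
 [100  98  94]
210 [-31.8  99.8   2. ] [80 81 87]
212 [-30.7 101.5   1.5] [84 85 92]
214 [-29.3 101.3   1.5] [85 85 92]
216 [-27.9 100.9   1.7] [80 81 87]
218 [-27.2 106.3  -0. ] [67 68 72]
220 [-26.3 111.1  -1.6] [63 64 69]
290 [ 23.6 116.6  -3.3] [64 64 68]
292 [ 24.4 110.9  -1.5] [64 64 69]
294 [ 25.1 104.7   0.5] [65 64 69]
296 [ 26.1 101.9   1.3] [75 77 82]
298 [ 27.4 101.3   1.5] [83 84 90]
300 [ 28.7 101.1   1.6] [84 85 92]
302 [ 30.2 102.2   1.2] [85 85 92]
304 [ 51.6 239.  -42.2] [102 101 100]
306 [ 53.8 238.8 -42.1] [121 119 115]
308 [ 56.1 239.5 -42.4] [120 119 115]
310 [ 58.2 239.1 -42.2] [121 120 115]
312 [ 60.3 238.1 -41.9] [122 120 117]
314 [  -0.9 -120.    71.8] [122 121 118]
```

View pics/w19.png

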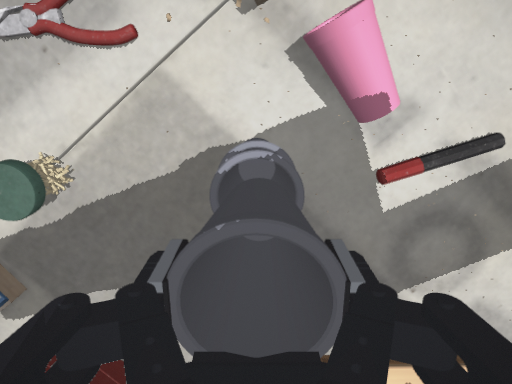

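Request:
drive_tool --plan "-1 0.2 8 0 0 0 0; -1 0 8 0 0 0 0; -1 0 8 0 0 0 0; -1 0 8 0 0 0 0; -1 0 8 0 0 0 0; -1 0 0 0 0 0 0; -1 0 0 0 0 0 0; -1 0 0 0 0 0 0"

```text
clock: 27.45
tcp_pos: [0.5072, -0.0997, 0.1952]
orientation: [0.24, -0.239, -0.665, 0.666]
wrist_force: [-1.0, -0.1, -1.1]
finger_gap: 0.0591
```

Request:
drive_tool --plan "-1 0 6 0 0 0 0; -1 0 5 0 0 0 0; -1 0 5 0 0 0 0; -1 0 4 0 0 0 0; -1 0 3 0 0 0 0; -1 0 0 0 0 0 0; -1 0 0 0 0 0 0; -1 0 0 0 0 0 0"

```text
clock: 28.45
tcp_pos: [0.5077, -0.1, 0.171]
orientation: [0.239, -0.24, -0.665, 0.666]
wrist_force: [0.2, -0.2, -0.6]
finger_gap: 0.0594
```

Run:
```python
from h import *
x=np.array([-.77,.637,0]);R1=mk(x,np.array([0,0,-1.]))
p,R,s=pose();print(p,s['wrist_force'],R.as_matrix()[:,1])
plan(np.array([.5077,-.1004,.167]),R1,1,-1)
im,d,c=shot('side','s20');u=proj([.507,-.1,.13],c)[0].astype(int)
cv2.imwrite(f'pics/s20c.png',cv2.resize(im[u[1]-55:u[1]+65,u[0]-55:u[0]+55,::-1],None,fx=5,fy=5,interpolation=2))
```

```text
[ 0.50766019 -0.09999649  0.1710301 ] [ 0.15102549 -0.19525099 -0.55884146] [ 2.89212029e-05 -1.40874571e-03 -9.99999007e-01]
tot mm [ 0.  -0.4 -4. ] deg 0.1
-1 -0.3 4.0 0.3 -0.1 0.0 -0.1
```

View pics/s20c.png

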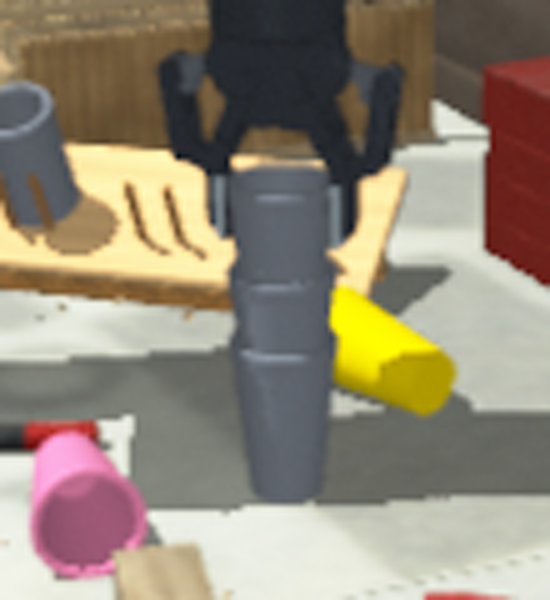

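Request:
drive_tool --plan "-1 0 1.5 0.2 0 0 0; -1 0 1.5 0 0 0 0; -1 0 1.5 0 0 0 0; -1 0 0 0 0 0 0; -1 0 0 0 0 0 0"

```text
clock: 29.12
tcp_pos: [0.5077, -0.1002, 0.1664]
orientation: [0.239, -0.24, -0.665, 0.666]
wrist_force: [-0.5, 0.6, -1.4]
finger_gap: 0.0598
```

```bash
python3 f.py
```

```text
[ 3.9000e-01 -2.3000e-01 -8.8000e-01  5.9340e+01  5.0766e+02 -1.0021e+02
  1.6646e+02] [0.64 0.39 0.46]
```

Request:
drive_tool --plan "-1 0 1 0 0 0 0; -1 0 1 0 0 0 0; -1 0 0 0 0 0 0; -1 0 0 0 0 0 0"

```text
clock: 30.02
tcp_pos: [0.5077, -0.1002, 0.1644]
orientation: [0.239, -0.24, -0.665, 0.666]
wrist_force: [0.7, 0.6, -0.7]
finger_gap: 0.0591
```

```bash
python3 f.py
```

```text
[ 2.3000e-01 -1.2000e-01 -1.0100e+00  5.9280e+01  5.0772e+02 -1.0023e+02
  1.6440e+02] [0.42 0.48 0.59]
```

Request:
drive_tool --plan "-1 0 0.8 0 0 0 0; -1 0 0 0 0 0 0; -1 0 0 0 0 0 0"

```text
clock: 30.8
tcp_pos: [0.5078, -0.1003, 0.1636]
orientation: [0.239, -0.24, -0.665, 0.666]
wrist_force: [-0.3, -0.6, 0.2]
finger_gap: 0.0593
```

```bash
python3 f.py
```

```text
[ 3.1000e-01 -1.6000e-01 -8.6000e-01  5.9400e+01  5.0779e+02 -1.0029e+02
  1.6362e+02] [0.39 0.42 0.67]
```

Request:
drive_tool --plan "-1 0 0.6 0 0 0 0; -1 0 0 0 0 0 0; -1 0 0 0 0 0 0"

```text
clock: 31.58
tcp_pos: [0.5079, -0.1004, 0.1632]
orientation: [0.239, -0.24, -0.665, 0.666]
wrist_force: [0.5, -1.6, -0.9]
finger_gap: 0.0592
```

```bash
python3 f.py
```

```text
[ 4.9000e-01 -2.7000e-01 -6.6000e-01  5.9490e+01  5.0794e+02 -1.0037e+02
  1.6315e+02] [0.29 0.62 0.4 ]
```

Request:
drive_tool --plan "-1 0 0.6 0 0 0 0; -1 0 0 0 0 0 0; -1 0 0 0 0 0 0"

```text
clock: 32.35
tcp_pos: [0.5081, -0.1004, 0.1627]
orientation: [0.239, -0.24, -0.665, 0.666]
wrist_force: [0.4, -0.5, -0.2]
finger_gap: 0.0597
```

```bash
python3 f.py
```

```text
[ 3.2000e-01 -5.5000e-01 -6.2000e-01  5.9580e+01  5.0810e+02 -1.0045e+02
  1.6268e+02] [0.49 0.31 0.48]
```

Request:
drive_tool --plan "-1 0 0.5 0 0 0 0; -1 0 0 0 0 0 0; -1 0 0 0 0 0 0"

```text
clock: 33.12
tcp_pos: [0.5082, -0.1005, 0.1623]
orientation: [0.239, -0.24, -0.665, 0.666]
wrist_force: [0.1, -0.6, 0.2]
finger_gap: 0.0598
```

```bash
python3 f.py;  python3 - <<'E'
from h import *
im,d,c=shot('wrist','w21');P=pts(d,c);p,R,s=pose();T=R.inv().apply((P-p).reshape(-1,3)).reshape(P.shape)*1e3
np.set_printoptions(suppress=True,precision=1)
for r in list(range(180,196,3))+list(range(215,236,3)):print(r,T[r,256],im[r,256])
E
```

```text
[ 3.0000e-01 -5.2000e-01  6.0000e-02  5.9620e+01  5.0822e+02 -1.0051e+02
  1.6232e+02] [0.39 0.28 0.43]
180 [-1.  28.7 31.6] [75 76 81]
183 [-1.  24.6 31.4] [128 130 140]
186 [-1.  26.2 29.6] [141 143 155]
189 [-1.  25.7 28.3] [140 142 155]
192 [-1.  25.6 27. ] [75 76 82]
195 [-1.  23.6 26.2] [63 64 68]
215 [ -1.  -14.3  31.4] [67 67 72]
218 [ -1.  -17.3  31.5] [88 89 95]
221 [ -1.  -19.   31.1] [126 128 139]
224 [ -1.  -18.9  30.1] [83 83 89]
227 [ -1.  -19.3  29.3] [83 83 89]
230 [ -1.  -18.1  27.7] [82 83 89]
233 [ -1.  -18.5  26.8] [77 78 83]
```

Request:
drive_tool --plan "-1 0 0.5 0 0 0 0; -1 0 0 0 0 0 0; -1 0 0 0 0 0 0"

```text
clock: 33.95
tcp_pos: [0.5083, -0.1006, 0.162]
orientation: [0.238, -0.241, -0.665, 0.666]
wrist_force: [0.2, -1.2, 0.6]
finger_gap: 0.0593
```

```bash
python3 f.py
```

```text
[-1.9000e-01 -6.1000e-01  3.2000e-01  5.9470e+01  5.0831e+02 -1.0055e+02
  1.6196e+02] [0.29 0.5  0.54]
```

Request:
drive_tool --plan "0.6 0 0 0 0 0 0; 0.8 0 0 0 0 0 0; 1 0 0 0 0 0 0; 1 0 0 0 0 0 0; 1 0 0 0 0 0 0"

```text
clock: 34.98
tcp_pos: [0.5079, -0.1001, 0.1617]
orientation: [0.239, -0.24, -0.665, 0.666]
wrist_force: [-0.2, -0.5, 0.7]
finger_gap: 0.0856
```

Run:
```python
from h import *
p,R,s=pose();print(p,s['wrist_force'],s['finger_gap'])
shot('wrist','w22')
im,d,c=shot('side','s22');u=proj([.507,-.1,.13],c)[0].astype(int)
cv2.imwrite(f'pics/s22c.png',cv2.resize(im[u[1]-55:u[1]+65,u[0]-55:u[0]+55,::-1],None,fx=5,fy=5,interpolation=2))
```

```text
[ 0.50790408 -0.10014593  0.16165295] [-0.16682125 -0.47713702  0.67813542] 0.08559486680049229
```

View pics/s22c.png

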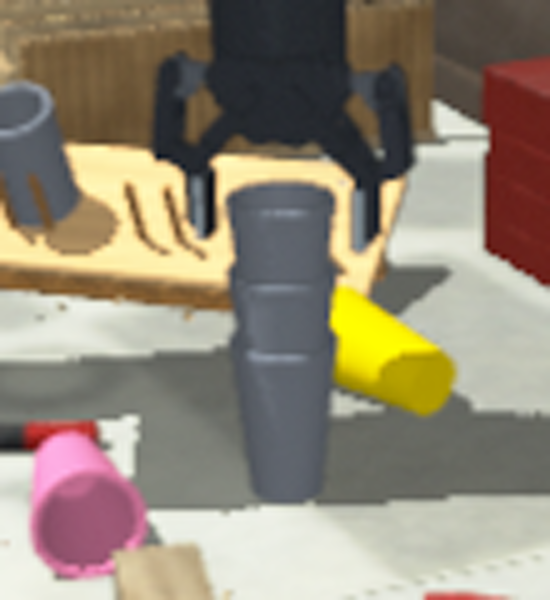

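View pics/w22.png

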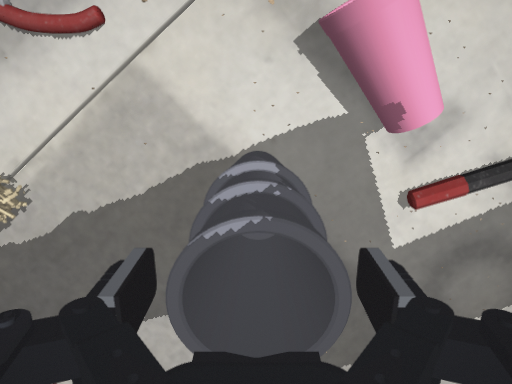

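The side view shows all three nested upright, and the fingers are clear on both sides. Next I'll withdraw straight up and check.

Request:
drive_tool --plan "1 0 -12 0 0 0 0; 1 0 -20 0 0 0 0; 1 0 -25 0 0 0 0; 1 0 -25 0 0 0 0; 1 0 -25 -15 0 0 0; 1 0 -15 -35 0 0 0; 1 0 0 0 0 0 0; 1 0 0 0 0 0 0"

```text
clock: 36.08
tcp_pos: [0.5403, -0.0611, 0.2934]
orientation: [0.238, -0.242, -0.665, 0.666]
wrist_force: [0.3, 0.3, -1.0]
finger_gap: 0.085
```

Run:
```python
from h import *
np.set_printoptions(suppress=True,precision=4)
p,R,s=pose();print(p,s['wrist_force'])
im,d,c=shot('wrist','w23');P=pts(d,c);P[d==0]=np.nan
print(rim(P,[.508,-.1,.181],np.array([0,0,1.]))[:4])
for n in('side','scene'):
  im,d,c=shot(n,n+'23');P=pts(d,c);P[d==0]=np.nan
  for h in(.094,.138,.181):
    try:
      print(n,h,rim(P,[.508,-.1,h],np.array([0,0,1.]))[:4])
    except Exception as e:print(n,h,'x')
```

```text
[ 0.5403 -0.0611  0.2934] [ 0.3371  0.3228 -0.99  ]
(array([ 0.5081, -0.1004,  0.1798]), array([-0.0004,  0.0005,  1.    ]), np.float64(0.02913689823926988), 2499)
side 0.094 (array([ 0.5076, -0.1046,  0.1208]), array([ 0.0323, -0.0084,  0.9994]), np.float64(0.027307925042129814), 30)
side 0.138 (array([ 0.5076, -0.1035,  0.1684]), array([-0.1025, -0.1146,  0.9881]), np.float64(0.028156194191033143), 56)
side 0.181 (array([ 0.5071, -0.1041,  0.1783]), array([ 0.0234, -0.0476,  0.9986]), np.float64(0.02948466716720185), 87)
scene 0.094 (array([ 0.5045, -0.1028,  0.1253]), array([-0.2281, -0.1283,  0.9652]), np.float64(0.027272354839556288), 23)
scene 0.138 (array([ 0.5053, -0.1026,  0.1676]), array([-0.0561, -0.0911,  0.9943]), np.float64(0.027739818939678803), 47)
scene 0.181 (array([ 0.5059, -0.1019,  0.1797]), array([ 0.001 , -0.0055,  1.    ]), np.float64(0.02889135040215465), 111)
```

View pics/w23.png

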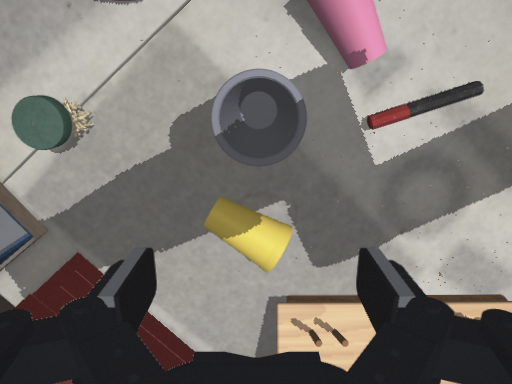

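View pics/scene23.png

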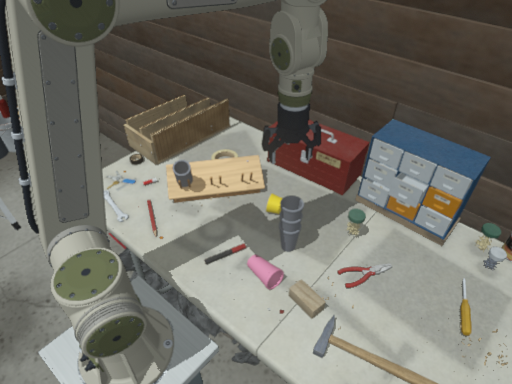

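```bash
python3 -c "
from workcell import job;print(job.hand_in())"
```

```text
the job is handed in; nothing more can be done
None
```

I lowered both tapered tumblers, first the rack's right-hand one and then the middle one, into the standing tumbler and handed the job in at about 36 s. `hand_in` gives no verdict, so what follows rests on my own checks.

- **Letting down:** I stopped each tumbler at first contact, at about 1 to 1.6 N, and then opened the fingers.
- **Stack:** In the wrist camera the three rims sit at 94, 137 and 180 mm, so each tumbler rests about 43 mm above the one below. The top tumbler's axis is within 0.001 rad of vertical. The rim centres, taken in turn as the stack grew, agree to within about 0.3 mm.
- **Other things:** The arm is clear of everything. The final scene picture shows the beaker still in the rack, and the tape, wood block, jar and both coloured look-alikes appear unmoved; I checked these by eye and did not measure them.
- **Disagreements:** The side and scene cameras placed the top rim 2 to 4 mm from the wrist camera's position. Their fits for the two lower rims failed because the tumblers above covered those rims, so I did not use them.

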